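# Gauge a batch of test bars with the touch probe

### The arm

A 6-joint arm with a two-finger parallel gripper is mounted at the origin on the work surface. World frame = base frame: x ahead of the robot, y to its left, z up, the work surface at z = 0. Lengths are in m, angles in rad, forces in N, time in s.
With the tool pointing down it reaches from about 0.275 to 0.975 m from the base axis. Payload 8.4 kg.
Tool frame: the origin (TCP) lies between the finger pads; the fingertips stand 17 mm ahead of it and the grasp point (between the pads) lies 2 mm behind it (manip.tip_extent is the distance from the TCP to the fingertips, in m); z points along the fingers, y is the line along which they close (so a half turn about z gives the same grasp; the last joint's range is limited). The gripper opens to 92 mm and grips with 3 to 60 N. Pads are 20 mm wide; open, the fingers measure 128 mm over their backs; the gripper's body (75 mm by 189 mm) begins 69 mm behind the grasp point.
Start: joints at [-1.147, 0.353, 1.633, -0, 1.155, -0.002], TCP at [0.258, -0.569, 0.192] pointing down, gripper open.
Joint ranges: [-2.63, 2.63], [-0.92, 2.1], [0.06, 2.66], [-1.3, 4.44], [0, 2.69], [-3.02, 3.02]. Speed limits (rad/s): [2.22, 2.22, 2.79, 3.14, 3.14, 3.14].

### API

Orientations are given as a unit quaternion [w, x, y, z].
In Python, from workcell import manip gives the robot as it stands.
- The arm moves only by the shell command python3 -m handwheel 'ROWS' [FORCE]. ROWS is JSON, a list of rows, each a list of 5 numbers: the finger opening in cm, from 0 to 9.19, then the shift along the tool's x, y, z in cm, then the turn about the tool's z in rad. In form: [[gripper, tx, ty, tz, yaw], ...]. A call has 1 to 5 rows; each row is the pose to reach, as a shift and turn from the pose commanded when the call began, along the tool's axes at that moment; what a row does not reach only later rows make up. A row lasts 1/8 s, in which the tool goes at most 62.5 mm and 10.7 degrees, less where a joint would pass 70% of its speed; a pose out of reach is approached as far as the arm can. A call with a gripper value outside its range is refused whole. The fingers move at their own pace and stop on an object; FORCE is the grip in N (left out, the last holds). Time passes only in rows, so rows that repeat a pose let the fingers close. It gives the time, the measured TCP pose, the force, the opening and the grip force at its end, in the units of the state.
- manip.get_obs(): the state, without advancing time (a new reading comes with each control period).
- manip.camera(name): name is "scene" or "top" or "wrist"; returns the picture (420x560x3 uint8, red, green, blue); there is no depth.
- manip.get_calibration(name): a dict with "camera_matrix" (3x3 intrinsics, pixels), "rvec" (rotation vector, rad) and "tvec" (3), from world to camera coordinates, as OpenCV has them; the wrist camera has in their place "hand_eye" (4x4, takes a point from camera to tool coordinates, whose origin is the TCP and whose axes are the flange's). Camera axes: x right, y down, z forward; pixel columns grow to the right and rows downward; lengths in m; the calibration is good to about 2 mm. A picture is of the moment at which its call begins: read the wrist's pose just before it. get_calibration takes no time and is no camera call.
- manip.finish_job(): hands the job in; it is judged then, once.
The state is a dict: "clock": time; "joints": joint angles; "joint_velocities": joint speeds; "tau": joint torques, N m; "eef_pos": TCP position; "tcp_rot": TCP orientation; "contact_force": force on the tool from outside, world axes, zero at the start; "ft_torque": the same for the moment, N m; "width": opening from 0.0 (shut) to 1.0 (fully open); "grip_force": force on a finger pad.
Only numpy, scipy, OpenCV 4.12 (cv2) and the standard library are available. Lean on these libraries where they do the work, as an engineer would, in place of code of your own. Each camera call takes 0.05 s, during which the arm holds its last target. There are 200 camera calls.

### The job

Gauge the batch of test bars: press the treadle switch fully down to its stop with the gripper to open the batch and let it up, take the hand probe from its stand, and hold its tip on the mark of the steel zero block and then on the mark of every test bar on the bench, from the longest to the shortest, pressing lightly for about a second each time. Then lay the probe back in both saddles of its stand and put all the bars in the tray, flat, mark up and not stacked; only when everything is away, press the treadle to its stop once more to store the batch, and let it up. Leave the other glassware and things where they stand.

Things in the scene. Friction and masses are not known exactly. Their poses are not given: they have to be found in the camera images.
- pedal: Treadle switch of the gauge, standing on the bench (fixed): black base plate 160 x 110 x 12 mm with a steel treadle hinged on it. Origin: centre of the underside; x points from the treadle's free (front) end to the hinge, z up. The hinge axis runs along y at x = +60 mm, z = 35 mm
- treadle (a joint): Angle of the sprung treadle: 0 = up (its front end highest), 0.26 rad = down on its stop (treadle level). It springs back by itself. Pushed at the pad point it needs about 2.5 N to start and 8 N at the stop
- treadle_pad (a point): The point to press: on top of the treadle's ribbed rubber pad, 100 mm from the hinge; about 68 mm above the bench when up, 43 mm when down. The treadle is 125 mm long, 84 mm wide, 8 mm thick
- probe: Hand probe, about 140 g, loose: square handle 130 x 22 x 22 mm along its x, with a stylus under its front (+x) end and a 70 mm wide, 14 mm long tail bar under its rear end (centre at x = -58 mm, reaching 16 mm below the handle). Origin: centre of the handle's underside; z up, the handle spans z = 0 to 22 mm. Grip it across the handle (22 mm) near the middle, between the saddles
- probe_tip (a point): Point of the stylus, at x = +57 mm, y = 0, z = -26 mm in the probe's frame; it is sprung and gives up to 5 mm upward (about 1 N to start, 3 N at its end)
- stand: Probe stand (fixed): base 110 x 60 x 5 mm, two saddles at x = +35 and -35 mm, 12 mm thick, 46 mm wide across y. Saddle floors 45 mm above the bench; ears 12 mm high leave a 32 mm gap for the handle. Origin: centre of the underside. Probe at home: origin 45 mm above the stand's, its x along the stand's x (as at the start; the other way round also counts)
- block: Zero block (fixed): bare steel square 50 x 50 x 14 mm. Origin: centre of the underside
- block_mark (a point): Centre of the zero block's test mark (black ring 12 mm across with a white centre), in the middle of its top face
- tray: Low aluminium tray (fixed), outside 200 (x) x 170 (y) x 16 mm, walls 5 mm thick. Origin: centre of the underside
- tray_in (a point): Centre of the tray's inner floor (190 x 160 mm inside); its axes are the tray's
- bar95: Aluminium test bar 95 x 30 x 12 mm, about 95 g, loose, the longest of the kinds; may be absent (None). Origin: centre of the underside, x along its length towards the marked end, z up
- bar95_mark (a point): Centre of that bar's test mark (black ring 12 mm across, white centre) on its top face, on its centre line, 12 mm from the end (x = +35.5 mm)
- bar75: Aluminium test bar 75 x 30 x 12 mm, about 75 g, loose, the second longest of the kinds; may be absent (None). Origin: centre of the underside, x along its length towards the marked end, z up
- bar75_mark (a point): Centre of that bar's test mark (black ring 12 mm across, white centre) on its top face, on its centre line, 12 mm from the end (x = +25.5 mm)
- bar55: Aluminium test bar 55 x 30 x 12 mm, about 55 g, loose, the third longest of the kinds; may be absent (None). Origin: centre of the underside, x along its length towards the marked end, z up
- bar55_mark (a point): Centre of that bar's test mark (black ring 12 mm across, white centre) on its top face, on its centre line, 12 mm from the end (x = +15.5 mm)
- bar38: Aluminium test bar 38 x 30 x 12 mm, about 38 g, loose, the shortest of the kinds; may be absent (None). Origin: centre of the underside, x along its length towards the marked end, z up
- bar38_mark (a point): Centre of that bar's test mark (black ring 12 mm across, white centre) on its top face, on its centre line, 12 mm from the end (x = +7.0 mm)
- beaker: Glass beaker, 68 mm wide, 85 mm tall; bystander. Origin: centre of the underside
- reagent: Amber reagent bottle, 66 mm wide, 150 mm tall; bystander. Origin: centre of the underside
- jar: White jar, 60 mm wide, 75 mm tall; bystander. Origin: centre of the underside
- vial: Small glass vial, 28 mm wide, 55 mm tall; bystander. Origin: centre of the underside
- weight: Brass calibration weight, 26 mm wide, 40 mm tall, among the bars; bystander. Origin: centre of the underside
- dish: Low glass dish, 84 mm wide, 14 mm tall; bystander. Origin: centre of the underside

How it is judged:
By the outcome, as a careful person would: the job done as asked, in the order asked, and still so for the second after the job is handed in, with the robot touching nothing.
Of bar95, bar75, bar55, bar38 only 2 to 4 are there at a start; the rules pass over those that are not, and their reading is None.
At some moment in a run one of bar95, bar75, bar55, bar38 may be knocked a few centimetres aside while the robot is not near it.
Once in a run the grip may slacken for a moment while it holds something.
It also fails if it takes over 210 s, if anything falls off the work surface, if the arm or the gripper's body presses on something with over 40 N, if the wrist force passes 120 N, or if a joint passes its speed limit or range.

## Working session

There is one attempt and no reset: what is moved stays moved. The work goes in short steps, Python scripts to look and compute and a shell command to move; the robot and the scene stay as the last step left them, time stands still between calls to the robot, and variables do not carry over. Pictures are saved under pics/ and viewed, at most 14 in all, crops included, and the job is handed in when it is done.

```bash
ls; mkdir -p pics; python3 - <<'E'
from workcell import manip
import cv2
print(manip.get_obs(), manip.tip_extent)
for n in("top","scene"):
    cv2.imwrite(f"pics/{n}0.png",cv2.resize(manip.camera(n)[:,:,::-1],(800,600),interpolation=cv2.INTER_CUBIC))
    print(manip.get_calibration(n))
print(manip.get_calibration("wrist"))
E
```

```text
pics
{'clock': 0.0, 'joints': array([-1.14739187e+00,  3.53652618e-01,  1.63414252e+00,  1.74526082e-05,
        1.15519676e+00, -2.39480427e-03]), 'joint_velocities': array([0.00013601, 0.00034762, 0.00033064, 0.00084201, 0.00062055,
       0.00088519]), 'tau': array([ 2.59787506e-03, -5.93846154e+01, -3.34217727e+01,  6.99711288e-02,
        2.32863869e-02, -1.35817240e-04]), 'eef_pos': array([ 0.25794396, -0.56870087,  0.19105734]), 'tcp_rot': array([-6.85846332e-04,  9.77422853e-01,  2.11291449e-01, -1.38383808e-04]), 'contact_force': array([0.17471061, 0.75152832, 1.04622441]), 'ft_torque': array([0.04656982, 0.03340881, 0.02844034]), 'grip_force': 0.0, 'width': 0.9986752000510759} 0.017
{'camera_matrix': array([[515.46409756,   0.        , 283.86336756],
       [  0.        , 515.46409756, 205.51983531],
       [  0.        ,   0.        ,   1.        ]]), 'rvec': array([ 2.14180908, -2.13134302,  0.15461335]), 'tvec': array([-0.00862849,  0.59282782,  1.42204864])}
{'camera_matrix': array([[401.08384334,   0.        , 285.13976157],
       [  0.        , 401.08384334, 201.47084079],
       [  0.        ,   0.        ,   1.        ]]), 'rvec': array([ 2.14769721,  0.99600887, -0.4393107 ]), 'tvec': array([-0.39420584, -0.25887045,  1.25891225])}
{'camera_matrix': array([[378.45317286,   0.        , 278.54213009],
       [  0.        , 378.45317286, 209.88920333],
       [  0.        ,   0.        ,   1.        ]]), 'hand_eye': array([[ 6.40244875e-04, -9.66957934e-01, -2.54935177e-01,
         7.18230649e-02],
       [ 9.99999467e-01,  8.25674623e-04, -6.20346299e-04,
         6.48370392e-04],
       [ 8.10342281e-04, -2.54934644e-01,  9.66957947e-01,
        -1.94263008e-01],
       [ 0.00000000e+00,  0.00000000e+00,  0.00000000e+00,
         1.00000000e+00]])}
```

View pics/top0.png

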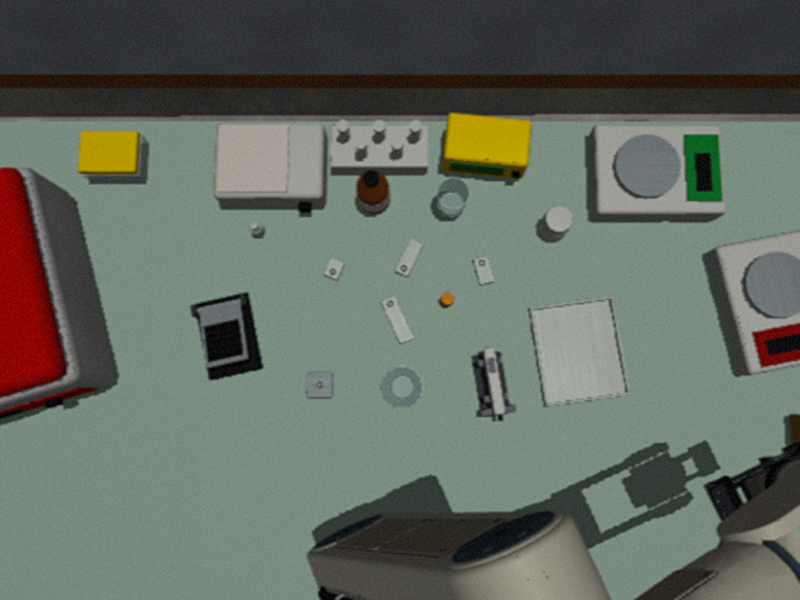

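View pics/scene0.png

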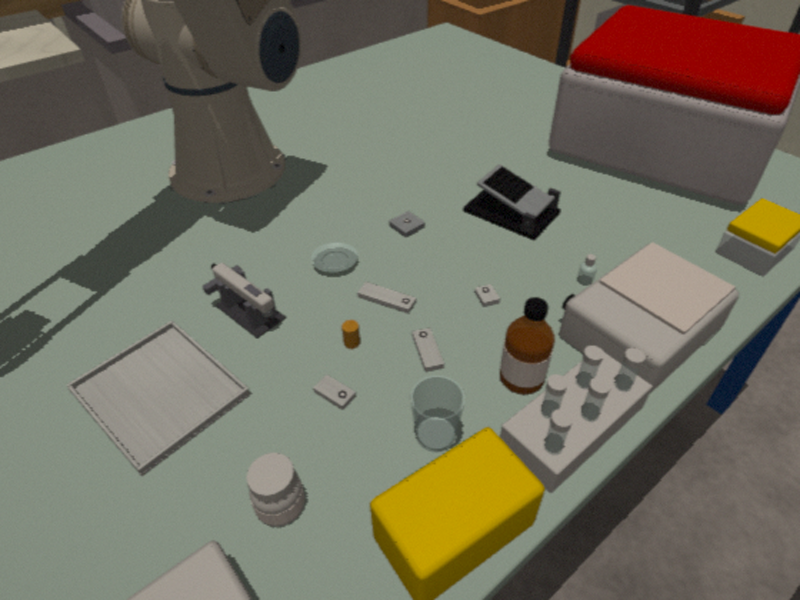

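The top view shows all four bars: bar95 (397,320), bar75 (408,258), bar38 (334,269) and bar55 (484,271). It also shows the pedal (225,335), block (320,385), dish (402,387), probe and stand (492,384), weight (447,299) and tray (579,351), with the glassware near the back. I'll enlarge the bar region.

```bash
cat > h.py <<'E'
import numpy as np, cv2
from workcell import manip
from scipy.spatial.transform import Rotation as R
def cam(n):
    c=manip.get_calibration(n); K=c["camera_matrix"]
    if n=="wrist":
        o=manip.get_obs(); T=np.eye(4); q=o["tcp_rot"]; T[:3,:3]=R.from_quat(q[[1,2,3,0]]).as_matrix(); T[:3,3]=o["eef_pos"]
        M=T@c["hand_eye"]; return K,M[:3,:3],M[:3,3]
    r=cv2.Rodrigues(c["rvec"])[0]; return K,r.T,-r.T@c["tvec"]
def back(C,u,v,z):
    K,r,t=C; d=r@np.linalg.solve(K,[u,v,1.]); return t+d*(z-t[2])/d[2]
def proj(C,P):
    K,r,t=C; p=K@(r.T@(np.array(P)-t)); return p[:2]/p[2]
def tool():
    o=manip.get_obs(); q=o["tcp_rot"]; return o["eef_pos"],R.from_quat(q[[1,2,3,0]]).as_matrix()
def go(x,y,z=None,xdir=None):
    "print shift in tool axes, cm, and yaw so that the tool x axis points along xdir (rad, world), modulo pi both"
    p,r=tool(); d=np.array([x,y,p[2] if z is None else z])-p
    print("tcp",p.round(4),"shift cm",(r.T@d*100).round(2),"tool x dir",round(np.arctan2(r[1,0],r[0,0]),3),"wrist",manip.get_obs()["joints"][5].round(2))
    if xdir is not None:
        a=np.array([np.cos(xdir),np.sin(xdir),0]); b=r.T@a; print("yaw",round(np.arctan2(b[1],b[0]),3))
def crop(im,x,y,w,h,f,name):
    cv2.imwrite("pics/"+name,cv2.resize(im[y:y+h,x:x+w,::-1],None,fx=f,fy=f,interpolation=cv2.INTER_CUBIC))
E
python3 - <<'E'
from h import *
im=manip.camera("top"); np.save("top0.npy",im)
crop(im,215,160,160,120,5,"a.png"); crop(im,125,195,320,100,2.5,"b.png")
E
```

```text
(no output)
```

View pics/a.png

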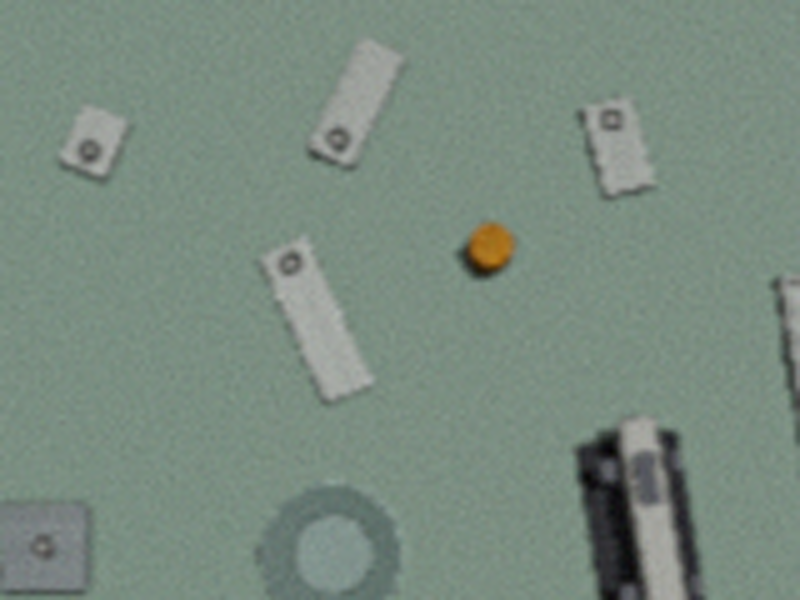

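View pics/b.png

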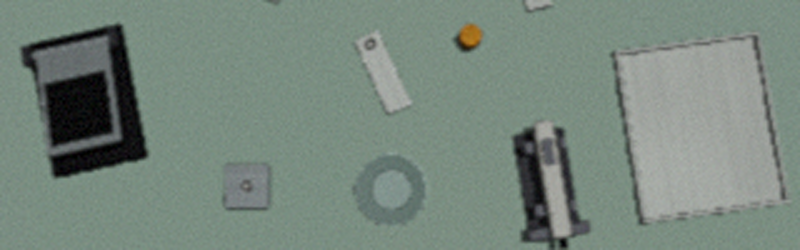

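Crop a shows the marks: bar95 (290,263), bar75 (337,139), bar55 (612,120), bar38 (90,151) and the block (42,546). In crop b the pad is centred at (80,108), the probe's front is up at (545,122) with its tail at (556,230), and the tray corners are (613,52), (757,36), (787,203) and (641,222).

```bash
python3 - <<'E'
from h import *
C=cam("top")
A=lambda x,y,z: back(C,215+(x+.5)/5-.5,160+(y+.5)/5-.5,z)
B=lambda x,y,z: back(C,125+(x+.5)/2.5-.5,195+(y+.5)/2.5-.5,z)
for n,m,e,L in(("95",(290,263),(349,391),.095),("75",(337,139),(387,51),.075),("55",(612,120),(629,189),.055),("38",(90,151),(108,114),.038)):
    m=A(*m,.012);e=A(*e,.012);d=m-e
    print(n,m.round(4),"dir",np.arctan2(d[1],d[0]).round(3),"len",(np.hypot(*d[:2])+.012).round(4))
print("block",A(42,546,.014))
print("pad",B(80,108,.066)); c=[B(*p,.012) for p in((54,177),(147,156),(122,25),(22,46))]
print("pedal",np.mean(c,0),[np.linalg.norm(c[i]-c[i-1]).round(3) for i in range(4)],np.arctan2(*((c[2]+c[3]-c[0]-c[1])[[1,0]])))
f=B(544,121,.067);t=B(559,236,.067);print("probe",f,t,np.linalg.norm(f-t),np.arctan2(*((f-t)[[1,0]])))
c=[B(*p,.016) for p in((613,52),(757,36),(787,203),(641,222))]
print("tray",np.mean(c,0),[np.linalg.norm(c[i]-c[i-1]).round(3) for i in range(4)],np.arctan2(*((c[1]-c[0])[[1,0]])))
for n,p in(("dish",(391,188)),("weight",(470,36))): print(n,B(*p,.02))
print("scale",f-B(544,122,.067))
E
```

```text
95 [0.5783 0.0273 0.012 ] dir 0.436 len 0.0942
75 [6.518e-01 4.000e-04 1.200e-02] dir 2.638 len 0.0724
55 [ 0.6638 -0.1607  0.012 ] dir 0.228 len 0.0541
38 [0.6441 0.1451 0.012 ] dir 2.713 len 0.0363
block [0.41401349 0.16756976 0.014     ]
pad [0.4969094  0.34800907 0.066     ]
pedal [0.51057683 0.3551396  0.012     ] [np.float64(0.158), np.float64(0.109), np.float64(0.156), np.float64(0.119)] 0.2549167025990995
probe [ 0.48483217 -0.16850337  0.067     ] [ 0.35906452 -0.18340648  0.067     ] 0.1266475543651846 0.11794719238152206
tray [ 0.48256052 -0.35158311  0.016     ] [np.float64(0.196), np.float64(0.168), np.float64(0.193), np.float64(0.167)] -1.4549381415624596
dish [0.41159959 0.00135638 0.02      ]
weight [ 0.58673873 -0.08896161  0.02      ]
scale [ 1.10931947e-03 -1.30671651e-05  0.00000000e+00]
```

```bash
python3 - <<'E'
from h import *
go(.474,.346,.10,0.23)
go(.474,.346,.10,0.23+1.5708)
E
```

```text
tcp [ 0.258  -0.5688  0.1912] shift cm [ 57.46 -74.38   9.2 ] tool x dir 0.426 wrist -0.0
yaw 0.196
tcp [ 0.258  -0.5688  0.1912] shift cm [ 57.46 -74.38   9.2 ] tool x dir 0.426 wrist -0.0
yaw -1.375
```

```bash
python3 -m handwheel '[[0,4.8,-6.2,-1,0],[0,9.6,-12.4,-1,0],[0,14.4,-18.6,-1,0],[0,19.1,-24.8,-1,0],[0,19.1,-24.8,-1,0]]' 10
python3 -m handwheel '[[0,4.8,-6.2,0,0],[0,9.6,-12.4,0,0],[0,14.4,-18.6,0,0],[0,19.1,-24.8,0,0],[0,19.1,-24.8,0,0]]'
python3 -m handwheel '[[0,4.8,-6.2,0,0],[0,9.6,-12.4,0,0],[0,14.4,-18.6,0,0],[0,19.1,-24.8,0,0],[0,19.1,-24.8,0,0]]'
python3 - <<'E'
from h import *
C=cam("wrist");im=manip.camera("wrist")
cv2.imwrite("pics/w1.png",im[:,:,::-1])
go(.474,.346,.075,0.23); go(.474,.346,.06)
E
```

```text
clock: 0.78
eef_pos: [0.3295, -0.2636, 0.2018]
tcp_rot: [0.0, 0.977, 0.211, 0.0]
contact_force: [1.1, -0.2, 0.2]
width: 0.479
grip_force: 0.0
clock: 1.4
eef_pos: [0.4009, 0.0409, 0.202]
tcp_rot: [0.0, 0.977, 0.211, 0.0]
contact_force: [1.7, -0.2, 0.4]
width: 0.006
grip_force: 0.0
clock: 2.02
eef_pos: [0.4722, 0.3451, 0.2016]
tcp_rot: [0.0, 0.977, 0.212, -0.0]
contact_force: [-0.4, 0.1, 1.1]
width: 0.004
grip_force: 0.0
tcp [0.4739 0.3519 0.2016] shift cm [-0.28  0.58 12.66] tool x dir 0.427 wrist 1.78
yaw 0.197
tcp [0.4739 0.3519 0.2016] shift cm [-0.29  0.59 14.16] tool x dir 0.427 wrist 1.78
```

View pics/w1.png

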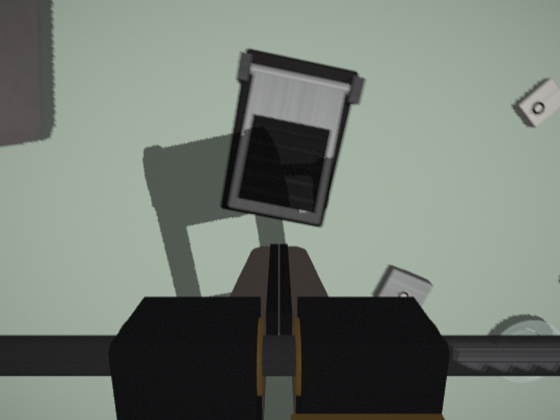

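The wrist view shows the pedal. The hinge ears are at about (245,67) and (356,88), and the rubber corners are (255,115), (330,130), (316,213) and (238,197).

```bash
python3 - <<'E'
from h import *
C=cam("wrist")
a=back(C,245,67,.035);b=back(C,356,88,.035);h=(a+b)/2
d=(b-a)[:2];print("hinge",h,np.linalg.norm(d)); n=np.array([d[1],-d[0]])/np.linalg.norm(d)
if n[0]>0:n=-n
print("dir to front",n, "yaw",np.arctan2(-n[1],-n[0]))
p=np.mean([back(C,u,v,z) for u,v,z in((255,115,.05),(330,130,.05),(316,213,.07),(238,197,.07))],0);print("rubber",p,"from hinge",np.dot(p[:2]-h[:2],n))
t=h[:2]+n*.097;print("pad",t);go(*t,.085,np.arctan2(-n[1],-n[0]))
E
```

```text
hinge [0.57398143 0.37556824 0.035     ] 0.10213199319181568
dir to front [-0.96876382 -0.24798519] yaw 0.2505999278597517
rubber [0.50015129 0.35766354 0.06      ] from hinge 0.07596407217754685
pad [0.48001134 0.35151368]
tcp [0.4739 0.3519 0.2016] shift cm [ 0.5   0.33 11.66] tool x dir 0.427 wrist 1.78
yaw 0.177
```

```bash
python3 -m handwheel '[[0,0.3,0.4,6,0.17],[0,0.3,0.4,10.5,0.17],[0,0.3,0.4,11.5,0.17],[0,0.3,0.4,12.5,0.17],[0,0.3,0.4,13.2,0.17]]'
python3 -m handwheel '[[0,0,0,0.4,0],[0,0,0,0.7,0],[0,0,0,0.9,0],[0,0,0,1.0,0],[0,0,0,1.0,0]]'
```

```text
clock: 2.7
eef_pos: [0.4776, 0.3412, 0.0708]
tcp_rot: [-0.001, 0.992, 0.128, 0.001]
contact_force: [0.8, 0.3, 0.6]
width: 0.005
grip_force: 0.0
clock: 3.32
eef_pos: [0.4766, 0.3406, 0.0598]
tcp_rot: [-0.0, 0.992, 0.128, 0.0]
contact_force: [-0.5, 0.1, 1.2]
width: 0.006
grip_force: 0.0
```

```bash
python3 - <<'E'
from h import *
print(manip.get_obs()["contact_force"],manip.get_obs()["tau"])
w=manip.camera("wrist");s=manip.camera("scene");print(manip.get_obs()["contact_force"])
a=cv2.resize(w[:240,150:390],(600,600));b=cv2.resize(s[90:190,300:420],(600,500),interpolation=cv2.INTER_CUBIC)
c=np.zeros((500,800,3),np.uint8);c[:400,:400]=cv2.resize(a,(400,400));c[:333,400:]=cv2.resize(b,(400,333));cv2.imwrite("pics/p.png",c[:,:,::-1])
E
```

```text
[-0.49764539  0.06565526  1.24805893] [-3.20354549e-03 -5.90141451e+01 -2.65584004e+01 -1.01777451e-02
 -9.23332642e-02 -1.19012998e-04]
[1.30276556 0.21357735 0.60041551]
```

View pics/p.png

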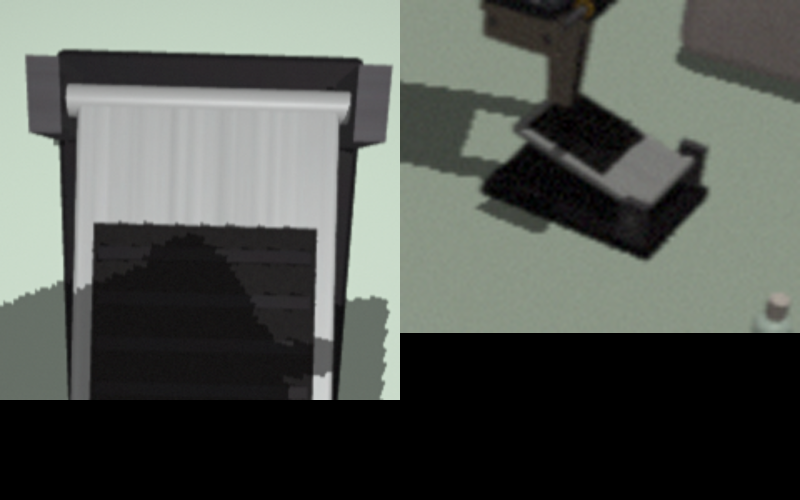

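The wrist view shows the hinge and rubber. In the scene crop the fingertip sits at about (565,105), near the front edge of the treadle, which still looks raised. I'll project the expected points to check.

```bash
python3 - <<'E'
from h import *
C=cam("scene"); f=lambda P:((proj(C,P)-[300,90])*3.33+[400,0]).round()
p,r=tool();print("tip",f(p+[0,0,-.017]),"tip+2cm",f(p+[0,0,.003]))
n=np.array([-.969,-.248]);s=np.array([.248,-.969])
h=np.array([.574,.3756])
for nm,a in(("up",.26),("down",0)):
  for w in(-.042,.042):
    q=h+n*.125*np.cos(a)+s*w;print(nm,w,q,f([*q,.039+.125*np.sin(a)]))
for w in(-.042,.042): q=h+s*w;print("hinge",f([*q,.039]))
for x in(.02,-.14):
  for w in(-.055,.055): q=h-n*x+s*w;print("base",x,w,f([*q,.012]))
E
```

```text
tip [557. 141.] tip+2cm [559. 120.]
up -0.042 [0.44653001 0.38633991] [571.  78.]
up 0.042 [0.46736201 0.30494391] [521. 123.]
down -0.042 [0.442459 0.385298] [563. 109.]
down 0.042 [0.463291 0.303902] [514. 154.]
hinge [696. 156.]
hinge [650. 205.]
base 0.02 -0.055 [719. 183.]
base 0.02 0.055 [661. 249.]
base -0.14 -0.055 [552. 124.]
base -0.14 0.055 [488. 182.]
```

```bash
python3 -m handwheel '[[0,0,0,0.2,0],[0,0,0,0.4,0],[0,0,0,0.4,0]]'
python3 -m handwheel '[[0,0,0,0.2,0],[0,0,0,0.4,0],[0,0,0,0.4,0]]'; python3 - <<'E'
from h import *
s=manip.camera("scene")
crop(s,320,80,100,75,8,"p2.png")
E
```

```text
clock: 3.8
eef_pos: [0.4765, 0.3405, 0.0555]
tcp_rot: [0.0, 0.992, 0.128, -0.0]
contact_force: [-0.5, -0.4, -0.3]
width: 0.003
grip_force: 0.0
clock: 4.18
eef_pos: [0.4764, 0.3405, 0.0515]
tcp_rot: [0.0, 0.992, 0.128, -0.0]
contact_force: [-0.3, 0.0, -0.0]
width: 0.005
grip_force: 0.0
```

View pics/p2.png

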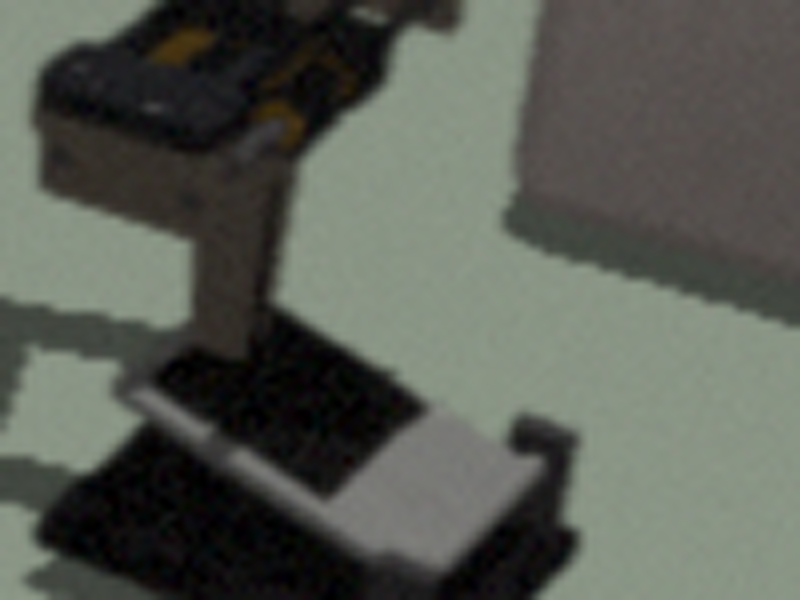

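The treadle appears to be still up, or only slightly lowered. I'll compare it with the initial frame side by side.

```bash
python3 - <<'E'
from h import *
s0=cv2.resize(cv2.imread("pics/scene0.png")[:,:,::-1],(560,420),interpolation=cv2.INTER_AREA)
s=manip.camera("scene")
g=lambda s:cv2.convertScaleAbs(cv2.resize(s[100:175,322:397],(400,400),interpolation=cv2.INTER_CUBIC),alpha=2.5,beta=20)
cv2.imwrite("pics/cmp.png",np.hstack([g(s0),g(s)])[:,:,::-1])
E
```

```text
(no output)
```

View pics/cmp.png

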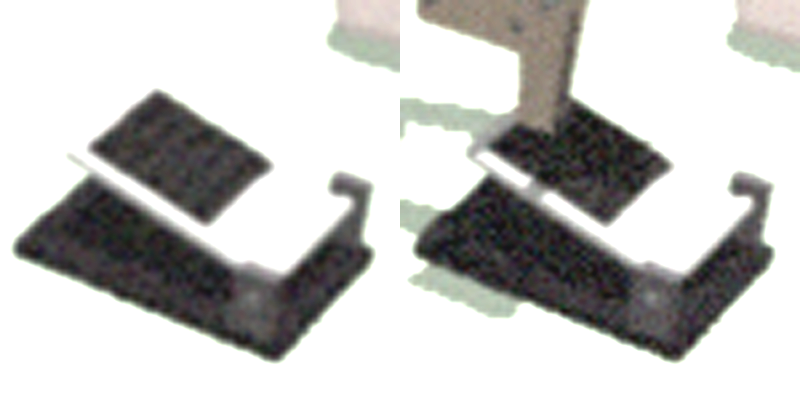

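```bash
python3 - <<'E'
from h import *
C=cam("scene")
for z in(.03,.05,.06,.07,.08):print(z,back(C,349.2,124.4,z))
for nm,p in(("rubber front-left",(90,148)),("front right",(157,90)),("rear r",(270,165)),("rear l",(205,225))):
  for z in (.05,.07): print(nm,z,back(C,322+p[0]/5.33,100+p[1]/5.33,z))
p,r=tool();print(p,r)
E
```

```text
0.03 [0.43939524 0.3908216  0.03      ]
0.05 [0.45984289 0.36613828 0.05      ]
0.06 [0.47006671 0.35379662 0.06      ]
0.07 [0.48029054 0.34145496 0.07      ]
0.08 [0.49051436 0.3291133  0.08      ]
rubber front-left 0.05 [0.45297824 0.33153742 0.05      ]
rubber front-left 0.07 [0.4736471  0.30796911 0.07      ]
front right 0.05 [0.43644291 0.40047914 0.05      ]
front right 0.07 [0.45764462 0.37468919 0.07      ]
rear r 0.05 [0.52518414 0.39094657 0.05      ]
rear r 0.07 [0.54352617 0.3654638  0.07      ]
rear l 0.05 [0.53980217 0.3248809  0.05      ]
rear l 0.07 [0.55767314 0.3015271  0.07      ]
[0.476603   0.34059323 0.05174855] [[ 9.67457154e-01  2.53034887e-01 -4.24218164e-05]
 [ 2.53034886e-01 -9.67457154e-01 -3.21847049e-05]
 [-4.91851429e-05  2.04031235e-05 -9.99999999e-01]]
```

```bash
python3 - <<'E'
from h import *
c=manip.get_calibration("wrist");H=np.linalg.inv(c["hand_eye"])
for y in(0,.01):
 for x in (0,.01):
  for z in(-.02,0,.017,.05):
   p=c["camera_matrix"]@(H@[x,y,z,1])[:3];print(x,y,z,(p[:2]/p[2]).round(1))
w=manip.camera("wrist");s=cv2.convertScaleAbs(w[140:380,120:440],alpha=2.,beta=20)
cv2.imwrite("pics/w2.png",cv2.resize(s,(800,600))[:,:,::-1])
E
```

```text
0 0 -0.02 [277.5 260.7]
0 0 0 [277.6 246.6]
0 0 0.017 [277.7 236.5]
0 0 0.05 [277.9 220.7]
0.01 0 -0.02 [277.5 241.6]
0.01 0 0 [277.6 229.1]
0.01 0 0.017 [277.7 220.2]
0.01 0 0.05 [277.9 206.3]
0 0.01 -0.02 [297.8 260.8]
0 0.01 0 [296.  246.6]
0 0.01 0.017 [294.7 236.5]
0 0.01 0.05 [292.7 220.7]
0.01 0.01 -0.02 [298.  241.6]
0.01 0.01 0 [296.2 229.1]
0.01 0.01 0.017 [294.9 220.2]
0.01 0.01 0.05 [292.9 206.3]
```

View pics/w2.png

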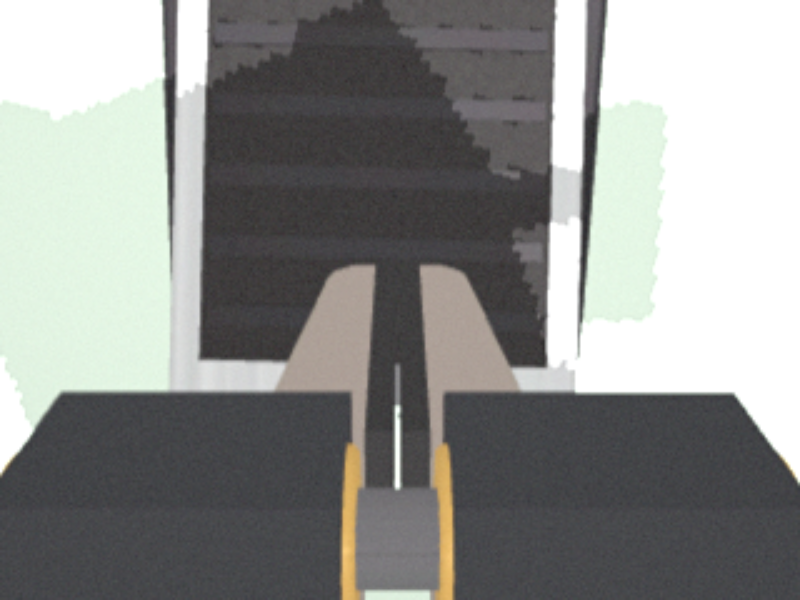

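The visible fingertips end about 18 mm behind the TCP when closed, so I'm only just at the pad. I'll keep going down and watch the force.

```bash
python3 -m handwheel '[[0,0,0,0.3,0],[0,0,0,0.6,0],[0,0,0,0.6,0]]' | grep -E "eef|contact"
python3 -m handwheel '[[0,0,0,0.3,0],[0,0,0,0.6,0],[0,0,0,0.6,0]]'| grep -E "eef|contact"
```

```text
eef_pos: [0.4764, 0.3404, 0.0454]
contact_force: [0.1, -0.2, -0.2]
eef_pos: [0.4765, 0.3406, 0.0397]
contact_force: [-1.3, -0.0, 1.8]
```

```bash
python3 -m handwheel '[[0,0,0,0.2,0],[0,0,0,0.4,0],[0,0,0,0.4,0]]' | grep -E "eef|contact"
python3 -m handwheel '[[0,0,0,0.2,0],[0,0,0,0.4,0],[0,0,0,0.4,0]]'| grep -E "eef|contact"
python3 - <<'E'
from h import *
s0=cv2.imread("pics/cmp.png")[:,:400,::-1];s=manip.camera("scene")
g=lambda s:cv2.convertScaleAbs(cv2.resize(s[100:175,322:397],(400,400),interpolation=cv2.INTER_CUBIC),alpha=2.5,beta=20)
cv2.imwrite("pics/cmp2.png",np.hstack([s0,g(s)])[:,:,::-1])
E
```

```text
eef_pos: [0.4765, 0.3406, 0.0357]
contact_force: [-2.0, -0.5, 3.1]
eef_pos: [0.4764, 0.3405, 0.0316]
contact_force: [-3.2, -0.9, 4.5]
```

View pics/cmp2.png

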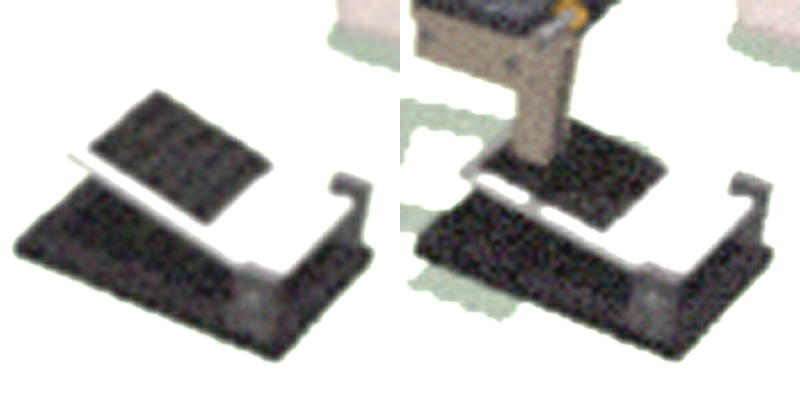

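```bash
python3 -m handwheel '[[0,0,0,0.4,0],[0,0,0,0.8,0],[0,0,0,0.8,0]]' | grep -E "eef|contact"
python3 -m handwheel '[[0,0,0,0.3,0],[0,0,0,0.5,0],[0,0,0,0.5,0]]'| grep -E "eef|contact"
```

```text
eef_pos: [0.4762, 0.3405, 0.0234]
contact_force: [-4.1, -0.1, 4.8]
eef_pos: [0.4761, 0.3405, 0.0186]
contact_force: [-4.1, -0.5, 5.9]
```

```bash
python3 -m handwheel '[[0,0,0,0.15,0],[0,0,0,0.3,0],[0,0,0,0.3,0]]' | grep -E "eef|contact"
python3 -m handwheel '[[0,0,0,0.15,0],[0,0,0,0.3,0],[0,0,0,0.3,0]]'| grep -E "eef|contact"
```

```text
eef_pos: [0.476, 0.3405, 0.0157]
contact_force: [-5.0, 0.0, 6.6]
eef_pos: [0.4761, 0.3405, 0.0147]
contact_force: [-11.3, -4.5, 28.6]
```

The treadle hit its stop at 28 N, so the real closed fingertip lies about 28 mm behind the TCP. I'll let it up and move to the probe.

```bash
python3 -m handwheel '[[0,0,0,-3,0],[0,0,0,-8,0],[0,0,0,-14,0],[0,0,0,-19,0],[0,0,0,-19,0]]' | grep -E "eef|contact"
python3 - <<'E'
from h import *
go(.422,-.176,None,.118)
E
```

```text
eef_pos: [0.4793, 0.3422, 0.207]
contact_force: [0.9, 0.0, -1.1]
tcp [0.4793 0.3422 0.207 ] shift cm [-18.65  48.68  -0.28] tool x dir 0.256 wrist 1.93
yaw 0.138
```

```bash
python3 -m handwheel '[[6,-2,5.6,0,0],[6,-4.3,11.3,0,0.07],[6,-6.5,17,0,0.14],[6,-8.7,22.6,0,0.14],[6,-10.8,28.2,0,0.14]]' | grep -E "eef|contact"
python3 -m handwheel '[[6,-0.7,5.8,0,0],[6,-1.4,11.7,0,0],[6,-2.2,17.5,0,0],[6,-5,21.6,0,0],[6,-5,21.6,0,0]]' | grep -E "eef|contact|width"
python3 - <<'E'
from h import *
C=cam("wrist");w=manip.camera("wrist");np.savez("w3.npz",w=w,r=C[1],t=C[2])
go(.422,-.176,.08,.118)
cv2.imwrite("pics/w3.png",cv2.resize(w,(800,600))[:,:,::-1])
E
```

```text
eef_pos: [0.4426, 0.0385, 0.2015]
contact_force: [0.6, -0.4, 0.3]
eef_pos: [0.4169, -0.1823, 0.2013]
contact_force: [0.3, 0.5, -0.4]
width: 0.654
tcp [ 0.4177 -0.1809  0.2015] shift cm [ 0.5  -0.43 12.15] tool x dir 0.112 wrist 1.05
yaw -0.006
```

View pics/w3.png

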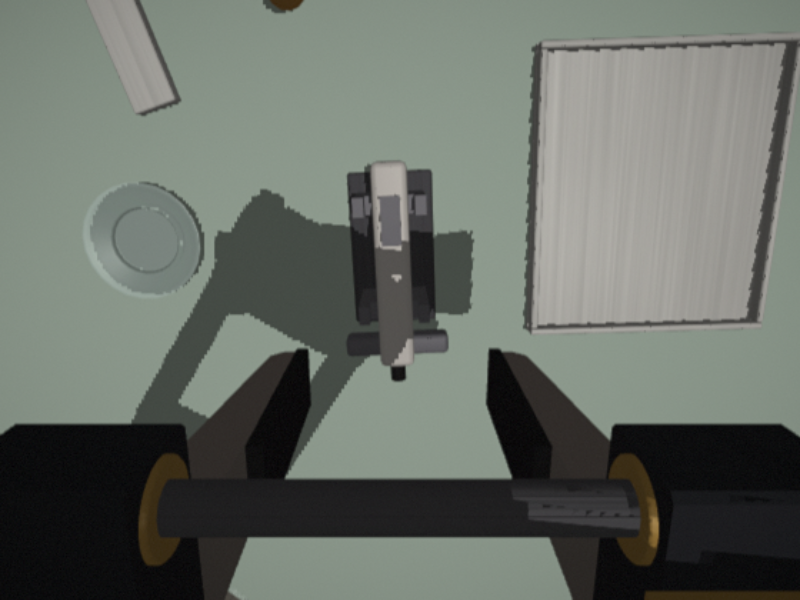

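The wrist view shows the probe, front end at (388,165) and rear end at (397,362), with the dish at (144,238). The tray's inner lower edge runs from (530,330) to (762,326) and its left edge from (540,43) to (530,330). The open fingertips are at row 350. I'll check the scale against the known sizes.

```bash
python3 - <<'E'
from h import *
d=np.load("w3.npz");K=cam("wrist")[0]
for off in(0,.045):
    C=(K,d["r"],d["t"]+[0,0,off]);B=lambda x,y,z:back(C,(x+.5)*.7-.5,(y+.5)*.7-.5,z)
    a,b,c=B(528,332,.016),B(762,327,.016),B(538,41,.016)
    print(off,"tray y,x sizes",np.linalg.norm(a-b),np.linalg.norm(a-c),"corners",a,b,c)
    f,t=B(389,162,.067),B(397,363,.067);print("probe",(f+t)/2,np.linalg.norm(f-t),np.arctan2(*(f-t)[[1,0]]))
    l,r=B(371,260,.067),B(411,260,.067);print("w",np.linalg.norm(l-r),(l+r)/2)
    l,r=B(84,240,.01),B(203,240,.01);print("dish",np.linalg.norm(l-r),(l+r)/2)
E
```

```text
0 tray y,x sizes 0.1718332902293822 0.19708564585209135 corners [ 0.37506834 -0.28362014  0.016     ] [ 0.39820064 -0.45388927  0.016     ] [ 0.57019245 -0.25588326  0.016     ]
probe [ 0.42248975 -0.17886871  0.067     ] 0.1264360370934853 0.1488421754782487
w 0.024660377309945185 [ 0.42694436 -0.17701618  0.067     ]
dish 0.08536992872400269 [0.41075156 0.00053058 0.01      ]
0.045 tray y,x sizes 0.1922119262438882 0.22045909482197457 corners [ 0.36156191 -0.29651803  0.016     ] [ 0.3874376  -0.48698029  0.016     ] [ 0.57982684 -0.26549168  0.016     ]
probe [ 0.4133833  -0.17941729  0.067     ] 0.14375913269123788 0.14884217547824893
w 0.028039113969501914 [ 0.41844824 -0.17731094  0.067     ]
dish 0.09533680527342403 [0.40162137 0.02100786 0.01      ]
```

```bash
python3 -m handwheel '[[6,0.5,-0.25,4,-0.02],[6,0.5,-0.25,9,-0.02],[6,0.5,-0.25,13,-0.02],[6,0.5,-0.25,16,-0.02],[6,0.5,-0.25,16,-0.02]]' 40| grep -E "eef|contact|width"
python3 -m handwheel '[[6,0,0,1.2,0],[6,0,0,2.4,0],[6,0,0,3.1,0],[6,0,0,3.1,0]]' | grep -E "eef|contact|width"
python3 -m handwheel '[[1.5,0,0,0,0],[1.5,0,0,0,0],[1.5,0,0,0,0],[1.5,0,0,0,0],[1.5,0,0,0,0]]'
```

```text
eef_pos: [0.4219, -0.175, 0.0407]
contact_force: [-0.1, 0.8, 1.0]
width: 0.649
eef_pos: [0.4231, -0.1767, 0.0115]
contact_force: [1.0, 0.5, -1.0]
width: 0.654
clock: 11.05
eef_pos: [0.4236, -0.1769, 0.0119]
tcp_rot: [0.0, 0.998, 0.068, 0.0]
contact_force: [-0.1, -0.6, 1.9]
width: 0.235
grip_force: 39.9
```

```bash
python3 -m handwheel '[[1.5,0,0,-1,0],[1.5,0,0,-3,0],[1.5,0,0,-6,0],[1.5,0,0,-8,0],[1.5,0,0,-8,0]]'|grep -E "eef|width|grip"
python3 - <<'E'
from h import *
C=cam("wrist");w=manip.camera("wrist");np.savez("w4.npz",w=w,r=C[1],t=C[2])
go(.414-.0565,.1676-.0074,None)
f=w.astype(int);m=(f[:,:,1]-f[:,:,0])
# column/row profile near the handle
for v in range(60,260,6): print(v,"".join("#" if m[v,u]<6 and f[v,u].sum()>280 else ("+" if m[v,u]<6 else ".") for u in range(230,330,2)))
E
```

```text
eef_pos: [0.4244, -0.1772, 0.0933]
width: 0.233
grip_force: 40.0
tcp [ 0.4237 -0.1769  0.0922] shift cm [-1.99e+00 -3.43e+01 -2.00e-02] tool x dir 0.136 wrist 1.04
60 ..................................................
66 ..................................................
72 ..................................................
78 ..................................................
84 ..................................................
90 ..................................................
96 ..................................................
102 ..................................................
108 ..................................................
114 ..................................................
120 ..................................................
126 ..................................................
132 ..................................................
138 ....+++++++++#######################++++++++......
144 ....+++++++############################+++++......
150 ....++++++#############################+++++......
156 ....++++++#############################+++++......
162 ....
[... 226 characters left out ...]
+############################+++++......
192 .....++++++###########++++++++#########+++++......
198 .....++++++############################+++++......
204 .....++++++############################+++++......
210 .....++++++############################+++++......
216 .....++++++############################+++++......
222 ..+..++++++++++++++++##################+++++......
228 ......++++++++++++++++++++++########++++++++......
234 ......++++++++++++++++++++++++###+++++++++++......
240 ......++++++++++++++++++++++++++++++++++++++......
246 ...+++++++++++++++++++++++++++++++++++++++++++....
252 ++++++++++++++++++++++++++++++++++++++++++++++++++
258 ++++++++++++++++++++++++++++++++++++++++++++++++++
```

```bash
python3 - <<'E'
from h import *
w=np.load("w4.npz")["w"].astype(float);K=cam("wrist")[0];H=manip.get_calibration("wrist")["hand_eye"]
g=w.sum(2)
for u in(265,279,295): print([int(x) for x in g[130:142,u]])
def bt(u,v,z):
    d=H[:3,:3]@np.linalg.solve(K,[u,v,1]);t=H[:3,3];return t+d*(z-t[2])/d[2]
for z in(-.05,-.055):
    print(z,[bt(279,v,z).round(4) for v in(135.5,137.5)],"L/R front",bt(251,145,z).round(4),bt(307,145,z).round(4),"back",bt(251,215,z).round(4),bt(307,215,z).round(4))
for v in(145,180,215): print(v,[int(x) for x in g[v,244:258]],[int(x) for x in g[v,302:314]])
E
```

```text
[246, 239, 241, 242, 240, 241, 271, 311, 357, 407, 447, 480]
[489, 482, 373, 301, 306, 277, 272, 311, 362, 411, 455, 476]
[488, 487, 491, 487, 393, 281, 265, 298, 291, 368, 454, 481]
-0.05 [array([ 0.0628,  0.0006, -0.05  ]), array([ 0.062 ,  0.0006, -0.05  ])] L/R front [ 0.0592 -0.0099 -0.05  ] [ 0.0593  0.0112 -0.05  ] back [ 0.0318 -0.0104 -0.05  ] [ 0.0319  0.0117 -0.05  ]
-0.055 [array([ 0.0631,  0.0006, -0.055 ]), array([ 0.0624,  0.0006, -0.055 ])] L/R front [ 0.0597 -0.0096 -0.055 ] [ 0.0597  0.0108 -0.055 ] back [ 0.0332 -0.01   -0.055 ] [ 0.0332  0.0114 -0.055 ]
145 [92, 101, 100, 99, 97, 119, 261, 352, 420, 439, 456, 477, 485, 499] [500, 485, 478, 434, 309, 238, 210, 212, 216, 219, 215, 223]
180 [185, 153, 152, 152, 159, 181, 283, 363, 436, 454, 470, 492, 507, 523] [518, 500, 490, 462, 352, 319, 345, 346, 346, 348, 345, 346]
215 [95, 94, 94, 104, 101, 102, 171, 280, 382, 445, 463, 483, 501, 517] [503, 493, 485, 420, 339, 225, 192, 194, 200, 203, 202, 200]
```

```bash
python3 -m handwheel '[[1.5,1.4,-5.5,-2,0],[1.5,2.8,-11,-4,0],[1.5,4.2,-16.5,-6,0],[1.5,5.6,-22,-8,0],[1.5,5.6,-22,-8,0]]'|grep -E "eef|width|grip"
python3 -m handwheel '[[1.5,0,0,0,0],[1.5,0,0,0,0]]'|grep -E "eef|width|grip"
cat > marks.py <<'E'
from h import *
EX={"block":(.414,.1676,.014),"95":(.5783,.0273,.012),"75":(.6518,.0004,.012),"55":(.6638,-.1607,.012),"38":(.6441,.1451,.012)}
def find(C,im,win=25,names=EX):
    g=cv2.cvtColor(im,cv2.COLOR_RGB2GRAY).astype(np.float32); out={}
    for n in names:
        P=np.array(EX[n]); u,v=proj(C,P); s=np.hypot(*(proj(C,P+[.006,0,0])-[u,v]))
        if not(30<u<530 and 30<v<390): continue
        h=int(np.ceil(s*1.5)); f=8
        yy,xx=np.mgrid[-h-.5+.5/f:h+.5:1/f,-h-.5+.5/f:h+.5:1/f]; r=np.hypot(xx,yy)
        T=cv2.resize(np.where((r<s)&(r>s*.55),0,255).astype(np.uint8),(2*h+1,2*h+1),interpolation=cv2.INTER_AREA).astype(np.float32)
        a,b=int(round(u)),int(round(v)); y0,x0=max(0,b-win-h),max(0,a-win-h)
        sub=g[y0:b+win+h+1,x0:a+win+h+1]
        m=cv2.matchTemplate(sub,T,cv2.TM_CCOEFF_NORMED); _,sc,_,l=cv2.minMaxLoc(m)
        x,y=l; 
        if 0<x<m.shape[1]-1 and 0<y<m.shape[0]-1:
            q=lambda a,b,c:.5*(a-c)/(a-2*b+c); x=x+q(m[y,x-1],m[y,x],m[y,x+1]); y=y+q(m[l[1]-1,l[0]],m[l[1],l[0]],m[l[1]+1,l[0]])
        out[n]=(back(C,x0+h+x,y0+h+y,P[2])[:2].round(4),round(sc,2))
    return out
if __name__=="__main__":
    import sys
    for n in sys.argv[1:]:
        C=cam(n); im=manip.camera(n); print(n,find(C,im,25 if n=="wrist" else 10))
    go(.414,.1676)
E
python3 marks.py wrist top
```

```text
eef_pos: [0.4498, 0.0521, 0.1722]
width: 0.233
grip_force: 40.0
eef_pos: [0.4483, 0.0476, 0.1707]
width: 0.233
grip_force: 40.0
wrist {'block': (array([0.4128, 0.1659]), 0.79), '95': (array([0.5779, 0.0255]), 0.89)}
top {'block': (array([0.3966, 0.1386]), 0.45), '95': (array([0.5776, 0.0261]), 0.46), '75': (array([ 6.527e-01, -4.000e-04]), 0.65), '55': (array([ 0.6639, -0.1607]), 0.74), '38': (array([0.6445, 0.1456]), 0.64)}
tcp [0.4486 0.0476 0.1711] shift cm [ -1.83 -12.36   0.  ] tool x dir 0.134 wrist 1.54
```

```bash
python3 -m handwheel '[[1.5,-2.6,-4.2,2,0],[1.5,-5.2,-8.4,5,0],[1.5,-7.4,-12.3,9,0],[1.5,-7.4,-12.3,13,0],[1.5,-7.4,-12.3,14.5,0]]'|grep -E "eef|width|grip"
python3 -m handwheel '[[1.5,0,0,0,0],[1.5,0,0,0,0]]'|grep -E "eef|width|grip|cont"
python3 - <<'E'
from h import *
p,r=tool();t=p+r@[.0555,.0006,-.007];print("tip",t); print("err cm tool",(r.T@(np.array([.4133,.1667,.014])-t)*100).round(2))
E
```

```text
eef_pos: [0.3576, 0.1597, 0.0248]
width: 0.236
grip_force: 40.0
eef_pos: [0.3598, 0.1603, 0.0273]
contact_force: [0.1, -0.2, -2.2]
width: 0.235
grip_force: 40.0
tip [0.4148899  0.167165   0.03431207]
err cm tool [-0.17  0.03  2.03]
```

```bash
python3 -m handwheel '[[1.5,-0.15,0,0.8,0],[1.5,-0.15,0,1.5,0],[1.5,-0.15,0,1.9,0],[1.5,-0.15,0,2.1,0],[1.5,-0.15,0,2.2,0]]'|grep -E "eef|cont"
python3 -m handwheel '[[1.5,0,0,0,0],[1.5,0,0,0,0]]'|grep -E "eef|grip|cont"
```

```text
eef_pos: [0.3576, 0.1603, 0.0047]
contact_force: [-0.6, -0.8, -0.5]
eef_pos: [0.3576, 0.1604, 0.0049]
contact_force: [-0.1, -0.8, 0.2]
grip_force: 40.0
```

```bash
python3 -m handwheel '[[1.5,0,0,0.1,0],[1.5,0,0,0.1,0],[1.5,0,0,0.1,0],[1.5,0,0,0.1,0],[1.5,0,0,0.1,0]]'|grep -E "eef|cont"
python3 -m handwheel '[[1.5,0,0,0,0],[1.5,0,0,0,0],[1.5,0,0,0,0],[1.5,0,0,0,0],[1.5,0,0,0,0]]'|grep -E "eef|grip|cont"
python3 -m handwheel '[[1.5,0,0,-1,0],[1.5,0,0,-3,0],[1.5,0,0,-6,0],[1.5,0,0,-6,0]]'|grep -E "eef|cont"
python3 - <<'E'
from h import *
def f(T):
    p,r=tool();t=p+r@[.0555,.0006,-.007];print("tip",t.round(4),"err cm tool",(r.T@(np.array(T)-t)*100).round(2))
f([.578,.0262,.012])
E
```

```text
eef_pos: [0.3577, 0.1604, 0.0038]
contact_force: [-1.1, -0.2, -0.1]
eef_pos: [0.3577, 0.1604, 0.0038]
contact_force: [-0.8, -0.2, -0.1]
grip_force: 40.0
eef_pos: [0.3592, 0.161, 0.0657]
contact_force: [0.9, -0.1, -2.4]
tip [0.4142 0.168  0.0729] err cm tool [14.28 16.27  6.13]
```

```bash
sed -i 's/^    go(.414,.1676)//' marks.py; cat >> marks.py <<'E'
    p,r=tool();t=p+r@[.0555,.0006,-.007];print("clock",manip.get_obs()["clock"],"tip",t.round(4))
    for n in EX: print(n,"err cm tool",(r.T@(np.array(EX[n])-t)*100).round(2))
E
python3 -m handwheel '[[1.5,3,3.5,-2,0],[1.5,6,7.5,-5,0],[1.5,8,10,-6,0],[1.5,8,10,-6,0],[1.5,8,10,-6,0]]'|grep -E "grip"
python3 marks.py wrist top
```

```text
grip_force: 40.0
wrist {'block': (array([0.4127, 0.166 ]), 0.81), '95': (array([0.578 , 0.0253]), 0.93)}
top {'block': (array([0.4086, 0.1617]), 0.56), '95': (array([0.5784, 0.0267]), 0.76), '75': (array([ 6.527e-01, -4.000e-04]), 0.66), '55': (array([ 0.6638, -0.1606]), 0.74), '38': (array([0.6445, 0.1457]), 0.63)}
clock 16.925 tip [0.5041 0.0795 0.1297]
block err cm tool [-7.7  -9.95 11.59]
95 err cm tool [ 6.67  6.19 11.76]
75 err cm tool [13.59  9.85 11.74]
55 err cm tool [12.58 25.97 11.74]
38 err cm tool [14.79 -4.59 11.74]
```

```bash
python3 -m handwheel '[[1.5,3.3,3.2,3,0],[1.5,6.5,6.3,6,0],[1.5,6.5,6.3,8.5,0],[1.5,6.5,6.3,10,0],[1.5,6.5,6.3,10,0]]'|grep -E "grip_"
python3 -m handwheel '[[1.5,0,0,0,0]]'|grep cont
cat > tip.py <<'E'
from h import *
import sys
p,r=tool();t=p+r@[.0555,.0006,-.007];o=manip.get_obs();print("clock",o["clock"],"tip",t.round(4),"F",o["contact_force"].round(1),"err cm tool",(r.T@(np.array([float(a) for a in sys.argv[1:]])-t)*100).round(2))
E
python3 tip.py .578 .0258 .012
```

```text
grip_force: 40.0
contact_force: [0.1, -0.2, -0.8]
clock 17.675 tip [0.5786 0.026  0.0316] F [ 0.1 -0.2 -0.8] err cm tool [-0.07  0.01  1.96]
```

```bash
python3 -m handwheel '[[1.5,-0.05,0,0.9,0],[1.5,-0.05,0,1.5,0],[1.5,-0.05,0,1.9,0],[1.5,-0.05,0,2.1,0],[1.5,-0.05,0,2.2,0]]'|grep -E "eef|cont"
python3 -m handwheel '[[1.5,0,0,0.05,0],[1.5,0,0,0.05,0],[1.5,0,0,0.05,0],[1.5,0,0,0.05,0],[1.5,0,0,0.05,0]]'|grep -E "eef|cont"
python3 -m handwheel '[[1.5,0,0,0,0],[1.5,0,0,0,0],[1.5,0,0,0,0],[1.5,0,0,0,0],[1.5,0,0,0,0]]'|grep -E "grip|cont"
python3 tip.py .578 .0258 .012
```

```text
eef_pos: [0.5228, 0.0184, 0.0017]
contact_force: [-0.9, 0.0, 0.3]
eef_pos: [0.5229, 0.0184, 0.0013]
contact_force: [-1.8, 0.6, 1.1]
contact_force: [-1.2, -0.7, 0.6]
grip_force: 40.0
clock 19.55 tip [0.5781 0.0254 0.0083] F [-1.2 -0.7  0.6] err cm tool [-0.   -0.04 -0.37]
```

```bash
python3 -m handwheel '[[1.5,0,0,-1.5,0],[1.5,0,1,-5,0],[1.5,-1,4,-10,0],[1.5,-1,7,-13,0],[1.5,-1,7,-13,0]]'|grep -E "grip_"
python3 -m handwheel '[[1.5,0,0,0,0]]'|grep grip
python3 marks.py wrist top
```

```text
grip_force: 40.0
grip_force: 40.0
wrist {'95': (array([0.5775, 0.026 ]), 0.93), '55': (array([ 0.664 , -0.1627]), 0.89)}
top {'block': (array([0.4134, 0.1672]), 0.84), '95': (array([0.5911, 0.0023]), 0.46), '75': (array([0.6291, 0.0295]), 0.51), '55': (array([ 0.6634, -0.1595]), 0.58), '38': (array([0.6447, 0.1456]), 0.63)}
clock 20.4 tip [ 0.5765 -0.0445  0.1371]
block err cm tool [-13.19 -23.21  12.35]
95 err cm tool [ 1.18 -7.08 12.51]
75 err cm tool [ 8.09 -3.42 12.5 ]
55 err cm tool [ 7.09 12.71 12.49]
38 err cm tool [  9.3  -17.86  12.5 ]
```

```bash
python3 -m handwheel '[[1.5,3,-0.5,0,0],[1.5,3,-0.5,0,0],[1.5,3,-0.5,0,0]]'|grep -E "grip_"
python3 marks.py wrist; python3 tip.py .6524 -.0007 .012
```

```text
grip_force: 40.0
wrist {'block': (array([0.4118, 0.1668]), 0.74), '95': (array([0.5775, 0.0259]), 0.72), '75': (array([ 0.6519, -0.0013]), 0.9), '55': (array([ 0.6638, -0.1628]), 0.89), '38': (array([0.6441, 0.1451]), 0.89)}
clock 20.825 tip [ 0.6053 -0.0359  0.1372]
block err cm tool [-16.16 -22.76  12.37]
95 err cm tool [-1.79 -6.62 12.53]
75 err cm tool [ 5.13 -2.96 12.51]
55 err cm tool [ 4.13 13.17 12.51]
38 err cm tool [  6.33 -17.4   12.52]
clock 20.825 tip [ 0.6053 -0.0359  0.1372] F [ 0.2 -0.1 -1.2] err cm tool [ 5.17 -2.84 12.51]
```

```bash
python3 -m handwheel '[[1.5,3,-1.8,3,0],[1.5,5.15,-2.8,6,0],[1.5,5.15,-2.8,9,0],[1.5,5.15,-2.8,10.8,0],[1.5,5.15,-2.8,10.8,0]]'|grep -E "grip_"
python3 -m handwheel '[[1.5,0,0,0,0]]'|grep grip
python3 tip.py .6522 -.0008 .012
```

```text
grip_force: 40.0
grip_force: 40.0
clock 21.575 tip [ 0.6543 -0.0019  0.0313] F [-0.3  0.7 -1.7] err cm tool [-0.19 -0.13  1.93]
```

```bash
python3 -m handwheel '[[1.5,-0.15,-0.1,0.9,0],[1.5,-0.15,-0.1,1.5,0],[1.5,-0.15,-0.1,1.9,0],[1.5,-0.15,-0.1,2.1,0],[1.5,-0.15,-0.1,2.2,0]]'|grep -E "eef|cont"
python3 -m handwheel '[[1.5,0,0,0.05,0],[1.5,0,0,0.05,0],[1.5,0,0,0.05,0],[1.5,0,0,0.05,0],[1.5,0,0,0.05,0]]'|grep -E "eef|cont"
python3 -m handwheel '[[1.5,0,0,0,0],[1.5,0,0,0,0],[1.5,0,0,0,0],[1.5,0,0,0,0],[1.5,0,0,0,0]]'|grep -E "grip|cont"
python3 tip.py .6522 -.0008 .012
python3 -m handwheel '[[1.5,0,0,-1.5,0],[1.5,0,1,-4,0],[1.5,-2,6,-7,0],[1.5,-2,11,-7,0],[1.5,-2,11,-7,0]]'|grep -E "grip_"
python3 -m handwheel '[[1.5,0,0,0,0]]'|grep grip
python3 marks.py wrist; python3 tip.py .6638 -.1615 .012
```

```text
eef_pos: [0.5971, -0.0078, 0.0012]
contact_force: [-0.8, -0.6, 0.9]
eef_pos: [0.5973, -0.0077, 0.0009]
contact_force: [-0.9, 0.1, 0.9]
contact_force: [-0.4, -0.4, 0.3]
grip_force: 40.0
clock 23.45 tip [ 0.6523 -0.0008  0.0078] F [-0.4 -0.4  0.3] err cm tool [-0.01 -0.   -0.42]
grip_force: 40.0
grip_force: 40.0
wrist {'95': (array([0.5768, 0.0266]), 0.88), '75': (array([ 0.6515, -0.0007]), 0.89), '55': (array([ 0.6636, -0.1625]), 0.93)}
clock 24.25 tip [ 0.647  -0.1118  0.0778]
block err cm tool [-19.29 -30.84   6.4 ]
95 err cm tool [ -4.91 -14.71   6.59]
75 err cm tool [  2.   -11.05   6.59]
55 err cm tool [1.01 5.08 6.58]
38 err cm tool [  3.2  -25.49   6.59]
clock 24.25 tip [ 0.647  -0.1118  0.0778] F [-0.6 -0.6 -2.3] err cm tool [1.   5.15 6.58]
```

```bash
python3 -m handwheel '[[1.5,1,5.2,0,0],[1.5,1,5.2,2.5,0],[1.5,1,5.2,4.8,0],[1.5,1,5.2,4.8,0],[1.5,1,5.2,4.8,0]]'|grep -E "grip_"
python3 tip.py .6638 -.1617 .012
```

```text
grip_force: 40.0
clock 24.875 tip [ 0.6647 -0.1618  0.0304] F [ 0.   0.2 -1. ] err cm tool [-0.08 -0.03  1.84]
```

```bash
python3 -m handwheel '[[1.5,-0.1,0,0.9,0],[1.5,-0.1,0,1.5,0],[1.5,-0.1,0,1.9,0],[1.5,-0.1,0,2.1,0],[1.5,-0.1,0,2.1,0]]'|grep -E "eef|cont"
python3 -m handwheel '[[1.5,0,0,0.05,0],[1.5,0,0,0.05,0],[1.5,0,0,0.05,0],[1.5,0,0,0.05,0],[1.5,0,0,0.05,0]]'|grep -E "eef|cont"
python3 -m handwheel '[[1.5,0,0,0,0],[1.5,0,0,0,0],[1.5,0,0,0,0],[1.5,0,0,0,0],[1.5,0,0,0,0]]'|grep -E "grip|cont"
python3 tip.py .6638 -.1617 .012
python3 -m handwheel '[[1.5,0,0,-1.5,0],[1.5,0,-3,-5,0],[1.5,-1,-8,-7.5,0],[1.5,-2,-14,-8,0],[1.5,-3,-20,-8,0]]'|grep -E "grip_"
python3 -m handwheel '[[1.5,0,-6,0,0],[1.5,0,-6,0,0],[1.5,0,-6,0,0]]'|grep grip
python3 marks.py wrist; python3 tip.py .6443 .1453 .012
```

```text
eef_pos: [0.6081, -0.1697, 0.0018]
contact_force: [-1.5, 0.7, 0.6]
eef_pos: [0.6082, -0.1698, 0.0013]
contact_force: [-1.3, -0.6, 0.4]
contact_force: [-0.1, -0.8, 0.4]
grip_force: 40.0
clock 26.75 tip [ 0.6633 -0.1628  0.0083] F [-0.1 -0.8  0.4] err cm tool [ 0.07 -0.11 -0.37]
grip_force: 40.0
grip_force: 40.0
wrist {'block': (array([0.4325, 0.1509]), 0.19), '95': (array([0.5774, 0.0249]), 0.71), '75': (array([ 0.652 , -0.0023]), 0.9), '38': (array([0.6295, 0.1377]), 0.21)}
clock 27.8 tip [0.5987 0.0901 0.0888]
block err cm tool [-17.25 -10.18   7.46]
95 err cm tool [-2.87  5.94  7.68]
75 err cm tool [4.05 9.6  7.68]
55 err cm tool [ 3.06 25.73  7.69]
38 err cm tool [ 5.24 -4.84  7.68]
clock 27.8 tip [0.5987 0.0901 0.0888] F [-0.6 -0.2 -1.3] err cm tool [ 5.26 -4.86  7.68]
```

```bash
python3 - <<'E'
from marks import *
C=cam("top");im=manip.camera("top");print(find(C,im,10)); print(find(C,im,30,["38"]))
C=cam("wrist");w=manip.camera("wrist");print(proj(C,EX["38"])); print(find(C,w,80,["38"]))
a=cv2.resize(im[170:230,200:280],(400,300),interpolation=cv2.INTER_CUBIC);b=cv2.resize(w,(400,300))
cv2.imwrite("pics/k.png",np.hstack([a,b])[:,:,::-1])
E
```

```text
{'block': (array([0.4301, 0.1935]), 0.44), '95': (array([ 0.5561, -0.0014]), 0.42), '75': (array([ 6.527e-01, -5.000e-04]), 0.65), '55': (array([ 0.6638, -0.1606]), 0.73), '38': (array([0.6733, 0.174 ]), 0.39)}
{'38': (array([0.6709, 0.2036]), 0.55)}
[203.76269793  52.84610361]
{'38': (array([0.6013, 0.1275]), 0.85)}
```

View pics/k.png

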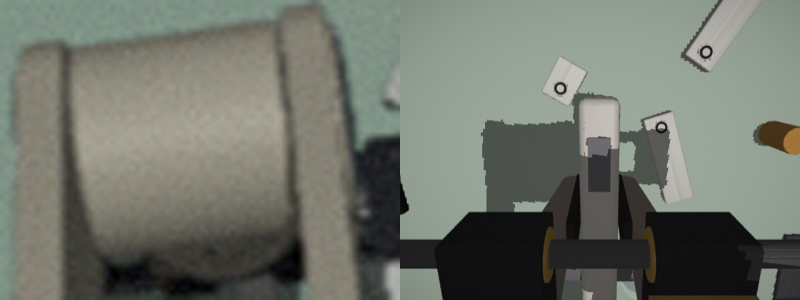

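bar38 was knocked: the wrist view shows its mark now at (.601,.128). I'll gauge it there.

```bash
sed -i 's/"38":(.6441,.1451/"38":(.6013,.128/' marks.py; python3 tip.py .6013 .128 .012
```

```text
clock 27.9 tip [0.5987 0.0894 0.0885] F [-0.6 -0.5 -2.1] err cm tool [ 0.78 -3.79  7.65]
```

```bash
python3 -m handwheel '[[1.5,0.7,-3.8,1,0],[1.5,0.7,-3.8,3,0],[1.5,0.7,-3.8,5.2,0],[1.5,0.7,-3.8,5.8,0],[1.5,0.7,-3.8,5.8,0]]'|grep -E "grip_"
python3 tip.py .6013 .128 .012; python3 - <<'E'
from marks import *
C=cam("wrist");print(find(C,manip.camera("wrist"),25,["38"]))
E
```

```text
grip_force: 40.0
clock 28.525 tip [0.6002 0.1284 0.0302] F [-0.1 -0.2 -2.3] err cm tool [0.1  0.06 1.82]
{'38': (array([0.6015, 0.1275]), 0.46)}
```

```bash
python3 -m handwheel '[[1.5,0.1,0.05,0.9,0],[1.5,0.1,0.05,1.5,0],[1.5,0.1,0.05,1.9,0],[1.5,0.1,0.05,2.1,0],[1.5,0.1,0.05,2.1,0]]'|grep -E "eef|cont"
python3 -m handwheel '[[1.5,0,0,0.05,0],[1.5,0,0,0.05,0],[1.5,0,0,0.05,0],[1.5,0,0,0.05,0],[1.5,0,0,0.05,0]]'|grep -E "eef|cont"
python3 -m handwheel '[[1.5,0,0,0,0],[1.5,0,0,0,0],[1.5,0,0,0,0],[1.5,0,0,0,0],[1.5,0,0,0,0]]'|grep -E "grip|cont"
python3 tip.py .6013 .128 .012
python3 -m handwheel '[[1.5,0,0,-1.5,0],[1.5,0,0,-5,0],[1.5,0,0,-10,0],[1.5,0,0,-14,0],[1.5,0,0,-14,0]]'|grep -E "grip_|width"
python3 - <<'E'
from h import *
go(.4236,-.1769)
E
```

```text
eef_pos: [0.546, 0.1221, 0.0023]
contact_force: [-0.4, -0.6, 1.4]
eef_pos: [0.5461, 0.122, 0.0018]
contact_force: [-1.0, -0.6, 0.8]
contact_force: [-0.7, 0.9, 1.1]
grip_force: 40.0
clock 30.45 tip [0.6013 0.129  0.0088] F [-0.7  0.9  1.1] err cm tool [-0.01  0.1  -0.32]
width: 0.23
grip_force: 40.0
tcp [0.5486 0.1226 0.1459] shift cm [-16.44  27.98  -0.13] tool x dir 0.136 wrist 1.65
```

```bash
python3 -m handwheel '[[1.5,-3,5.1,0,0],[1.5,-6,10.2,0,0],[1.5,-9,15.3,0,0],[1.5,-12,20.4,0,0],[1.5,-14.5,25,0,0]]'|grep -E "grip_|width"
python3 -m handwheel '[[1.5,-1.9,3,2,0],[1.5,-1.9,3,4,0],[1.5,-1.9,3,4,0],[1.5,-1.9,3,4,0]]'|grep -E "grip_|width"
python3 - <<'E'
from h import *
go(.4236,-.1769,.0119,.136); go(.4236,-.1769,.0119,.136)
w=manip.camera("wrist").astype(float).sum(2)
print([int(x) for x in w[130:142,279]],[int(x) for x in w[180,244:258]],[int(x) for x in w[180,302:314]])
E
```

```text
width: 0.235
grip_force: 40.0
width: 0.236
grip_force: 40.0
tcp [ 0.4216 -0.1773  0.1019] shift cm [ 0.21 -0.01  9.  ] tool x dir 0.136 wrist 1.03
yaw 0.0
tcp [ 0.4216 -0.1773  0.1019] shift cm [ 0.21 -0.01  9.  ] tool x dir 0.136 wrist 1.03
yaw 0.0
[338, 174, 182, 278, 311, 275, 274, 302, 291, 370, 453, 478] [98, 94, 98, 97, 97, 143, 267, 361, 437, 455, 469, 489, 508, 519] [515, 500, 485, 462, 391, 265, 118, 94, 107, 149, 154, 156]
```

```bash
python3 -m handwheel '[[1.5,0.2,0,2,0],[1.5,0.2,0,4,0],[1.5,0.2,0,6,0],[1.5,0.2,0,6,0]]'|grep -E "eef"
python3 -m handwheel '[[1.5,0,0,0,0]]'|grep cont
python3 - <<'E'
from h import *
go(.4236,-.1769,.0119,.136)
E
```

```text
eef_pos: [0.4231, -0.1766, 0.0414]
contact_force: [0.1, 0.1, -2.4]
tcp [ 0.4243 -0.1773  0.0427] shift cm [-0.06 -0.05  3.08] tool x dir 0.136 wrist 1.04
yaw 0.0
```

```bash
python3 -m handwheel '[[1.5,-0.05,0,1,0],[1.5,-0.05,0,2,0],[1.5,-0.05,0,2.8,0],[1.5,-0.05,0,3.05,0],[1.5,-0.05,0,3.05,0]]'|grep -E "eef|cont"
python3 -m handwheel '[[1.5,0,0,0,0]]'|grep -E "eef|cont"
```

```text
eef_pos: [0.4226, -0.1773, 0.0119]
contact_force: [-5.3, 3.4, 17.3]
eef_pos: [0.4226, -0.1772, 0.0119]
contact_force: [-6.1, 1.3, 17.1]
```

```bash
python3 -m handwheel '[[1.5,0,0,-0.08,0],[1.5,0,0,-0.08,0]]'|grep -E "eef|cont"
python3 -m handwheel '[[3,0,0,-0.08,0],[6,0,0,-0.08,0],[6,0,0,-0.08,0],[6,0,0,-0.08,0],[6,0,0,-0.08,0]]'|grep -E "eef|cont|width"
python3 -m handwheel '[[6,0,0,-4,0],[6,0,0,-9,0],[6,0,0,-15,0],[6,0,0,-19,0],[6,0,0,-19,0]]'|grep -E "eef|cont|width"
python3 - <<'E'
from h import *
C=cam("wrist");w=manip.camera("wrist");np.savez("w5.npz",w=w,r=C[1],t=C[2])
w=cv2.resize(w,(560,420));cv2.imwrite("pics/w5.png",w[:,:,::-1])
E
```

```text
eef_pos: [0.4229, -0.1774, 0.012]
contact_force: [-0.6, 0.7, 2.5]
eef_pos: [0.423, -0.1774, 0.0129]
contact_force: [-0.3, 0.3, 0.3]
width: 0.655
eef_pos: [0.425, -0.1782, 0.206]
contact_force: [-0.2, -0.5, -0.4]
width: 0.652
```

View pics/w5.png

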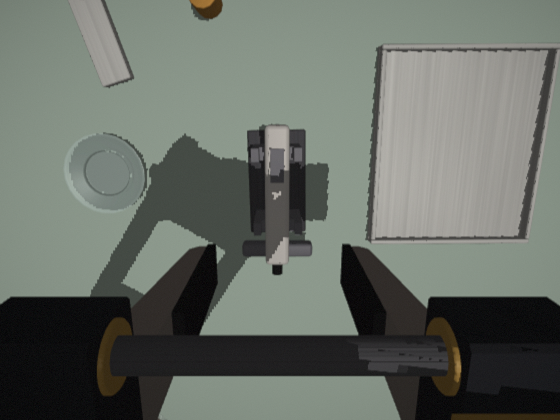

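The probe lies straight in both saddles, from (277,128) to (277,262). Next come the bars, so I'm moving over them to measure their poses with code.

```bash
python3 -m handwheel '[[6,3,-5,0,0],[6,6,-10,0,0],[6,8.5,-14,0,0],[6,9.9,-16.6,0,0],[6,9.9,-16.6,0,0]]'|grep -E "eef"
python3 -m handwheel '[[6,0,0,0,0],[6,0,0,0,0]]'|grep eef
cat > bars.py <<'E'
from marks import *
L={"95":.095,"75":.075,"55":.055,"38":.038}
def bars(C,im):
    f=im.astype(int); sat=f.max(2)-f.min(2)
    m=((f[:,:,1]-f[:,:,0]<8)&(f[:,:,0]-f[:,:,2]<40)&(f.sum(2)>200)).astype(np.uint8)
    m=cv2.morphologyEx(m,cv2.MORPH_CLOSE,np.ones((9,9)))
    m=cv2.morphologyEx(m,cv2.MORPH_OPEN,np.ones((3,3)))
    for c in cv2.findContours(m,cv2.RETR_EXTERNAL,cv2.CHAIN_APPROX_NONE)[0]:
        if cv2.contourArea(c)<300: continue
        P=np.array([back(C,*p,.010)[:2] for p in c[:,0]],np.float32)
        (x,y),(w,h),a=cv2.minAreaRect(P*1000); l,s=max(w,h),min(w,h)
        if not(25<s<38 and 33<l<102): continue
        a=np.radians(a if w>=h else a+90); d=np.array([np.cos(a),np.sin(a)])
        n=min(L,key=lambda k:abs(L[k]*1000-l)); mk=None
        # brightness darkest ring side
        cand=[(s_,np.array([x,y])/1000+s_*d*(L[n]/2-.012)) for s_ in(1,-1)]
        best=max(cand,key=lambda q:ring(C,im,q[1])[0]); sc,pos=ring(C,im,best[1])
        dd=d*best[0]; print(n,"centre",[round(x/1000,4),round(y/1000,4)],"size",round(l,1),round(s,1),"dir",round(np.arctan2(dd[1],dd[0]),3),"mark",pos,sc)
def ring(C,im,xy):
    EX["t"]=(xy[0],xy[1],.012)
    try: o=find(C,im,6,["t"])["t"]; return o[1],o[0]
    except Exception: return -1,None
if __name__=="__main__":
    C=cam("wrist");bars(C,manip.camera("wrist")); print(manip.get_obs()["clock"])
E
python3 bars.py; python3 - <<'E'
from h import *
C=cam("top");k=.7
for n,(u,v),z in(("bottle cap",(372,178),.15),("bottle base",(373,205),.0),("beaker rim",(453,191),.085),("beaker base",(451,206),0)):print(n,back(C,u*k,v*k,z))
E
```

```text
eef_pos: [0.498, 0.002, 0.201]
eef_pos: [0.498, -0.0005, 0.2024]
38 centre [0.6075, 0.1244] size 39.2 32.9 dir 2.757 mark [0.6016 0.128 ] 0.9
55 centre [0.6479, -0.1642] size 56.6 36.4 dir 0.254 mark [ 0.6641 -0.1627] 0.86
38 centre [0.6589, -0.0046] size 44.4 32.2 dir 2.728 mark None -1
36.1
bottle cap [0.79835339 0.05804583 0.15      ]
bottle base [0.78767677 0.06398357 0.        ]
beaker rim [ 0.79286851 -0.09904349  0.085     ]
beaker base [ 0.78600265 -0.09943723  0.        ]
```

```bash
python3 -m handwheel '[[6,4.9,-0.5,4,-0.15],[6,4.9,-0.5,9,-0.3],[6,4.9,-0.5,14,-0.3],[6,4.9,-0.5,17,-0.3],[6,4.9,-0.5,17,-0.3]]' 25|grep -E "eef"
python3 -m handwheel '[[6,0,0,2.5,0],[6,0,0,4.5,0],[6,0,0,5.3,0],[6,0,0,5.3,0]]'|grep -E "eef|cont"
python3 - <<'E'
from h import *
go(.5458,.011,-.022,.436)
E
```

```text
eef_pos: [0.5445, 0.0113, 0.031]
eef_pos: [0.5471, 0.0118, -0.0193]
contact_force: [0.1, -0.0, 0.2]
tcp [ 0.5471  0.0118 -0.0193] shift cm [-0.15  0.02  0.27] tool x dir 0.435 wrist 1.15
yaw -0.001
```

```bash
python3 -m handwheel '[[6,-0.1,0,0.25,0],[6,-0.1,0,0.25,0]]'|grep -E "eef|cont"
python3 -m handwheel '[[2,0,0,0,0],[2,0,0,0,0],[2,0,0,0,0],[2,0,0,0,0],[2,0,0,0,0]]'|grep -E "eef|cont|width|grip"
python3 -m handwheel '[[2,0,0,-1,0],[2,0,0,-4,0],[2,0,0,-8,0],[2,0,0,-10,0],[2,0,0,-10,0]]'|grep -E "eef|cont|width|grip"
python3 - <<'E'
from h import *
a=.13;c,s=np.cos(a),np.sin(a);t=np.array([.483,-.353])
for n,x,y in(("95",-.04,.036),("55",.055,.036),("75",-.045,-.036),("38",.045,-.036)):
    print(n,(t+[c*x-s*y,s*x+c*y]).round(4))
go(*(t+[c*-.04-s*.036,s*-.04+c*.036]),None,.13)
E
```

```text
eef_pos: [0.5458, 0.0116, -0.0221]
contact_force: [-0.9, 0.1, -1.2]
eef_pos: [0.5459, 0.0117, -0.0224]
contact_force: [-0.7, 0.7, 5.0]
width: 0.319
grip_force: 25.8
eef_pos: [0.5466, 0.0116, 0.079]
contact_force: [0.4, -0.1, -1.0]
width: 0.324
grip_force: 25.0
95 [ 0.4387 -0.3225]
55 [ 0.5329 -0.3102]
75 [ 0.443  -0.3945]
38 [ 0.5323 -0.3829]
tcp [0.5466 0.0116 0.079 ] shift cm [-23.89  25.73  -0.03] tool x dir 0.436 wrist 1.15
yaw 0.306
```

```bash
python3 -m handwheel '[[2,-4,4.3,0,0],[2,-8,8.6,0,0],[2,-12,12.9,0,0],[2,-16,17.2,0,0.1],[2,-20,21.5,0,0.2]]'|grep -E "width|grip"
python3 -m handwheel '[[2,-4.65,3.35,2,0.1],[2,-4.65,3.35,5,0.1],[2,-4.65,3.35,6.5,0.1],[2,-4.65,3.35,6.5,0.1]]'|grep -E "eef|width"
python3 - <<'E'
from h import *
go(.4387,-.3225,-.0175,.13)
E
```

```text
width: 0.321
grip_force: 25.0
eef_pos: [0.4169, -0.3099, 0.011]
width: 0.324
tcp [ 0.4169 -0.3099  0.011 ] shift cm [2.   1.55 2.84] tool x dir 0.137 wrist 0.79
yaw 0.007
```

```bash
python3 -m handwheel '[[2,2,1.55,0,0],[2,2,1.55,1,0],[2,2,1.55,2,0],[2,2,1.55,2.4,0],[2,2,1.55,2.4,0]]'|grep -E "eef|width|cont"
python3 -m handwheel '[[2,0,0,0.2,0],[2,0,0,0.2,0]]'|grep -E "eef|cont"
python3 -m handwheel '[[2,0,0,0.15,0],[2,0,0,0.15,0]]'|grep -E "eef|cont"
```

```text
eef_pos: [0.4388, -0.3232, -0.0121]
contact_force: [0.9, 0.3, -1.4]
width: 0.324
eef_pos: [0.4395, -0.3238, -0.0135]
contact_force: [0.1, -0.4, -1.5]
eef_pos: [0.4395, -0.3238, -0.0151]
contact_force: [0.1, -0.5, -1.1]
```

```bash
python3 -m handwheel '[[2,0,0,0.15,0],[2,0,0,0.15,0]]'|grep -E "eef|cont"
python3 -m handwheel '[[2,0,0,0.15,0],[2,0,0,0.15,0]]'|grep -E "eef|cont"
python3 -m handwheel '[[2,0,0,0.15,0],[2,0,0,0.15,0]]'|grep -E "eef|cont"
```

```text
eef_pos: [0.4395, -0.3237, -0.0167]
contact_force: [0.0, 0.7, -1.3]
eef_pos: [0.4397, -0.3238, -0.0174]
contact_force: [-2.6, 1.7, 9.7]
eef_pos: [0.4397, -0.3238, -0.0174]
contact_force: [-7.4, 5.1, 29.4]
```

```bash
python3 -m handwheel '[[2,0,0,-0.2,0],[2,0,0,-0.2,0]]'|grep -E "eef|cont"
python3 -m handwheel '[[3.8,0,0,0,0],[3.8,0,0,0,0],[3.8,0,0,0,0]]'|grep -E "width|cont"
python3 -m handwheel '[[3.8,0,0,-2,0],[3.8,0,0,-6,0],[3.8,0,0,-12,0],[3.8,0,0,-16,0],[3.8,0,0,-16,0]]'|grep -E "eef|cont"
python3 bars.py;python3 - <<'E'
from h import *
go(.6475,-.164,None,.24)
E
```

```text
eef_pos: [0.4398, -0.3239, -0.0174]
contact_force: [-0.9, 0.2, 10.6]
contact_force: [1.2, -3.9, 5.4]
width: 0.411
eef_pos: [0.4408, -0.3243, 0.145]
contact_force: [0.1, 0.3, -0.4]
43.025
tcp [ 0.4397 -0.3236  0.1429] shift cm [ 2.275e+01 -1.300e+01  1.000e-02] tool x dir 0.136 wrist 0.8
yaw -0.104
```

```bash
python3 -m handwheel '[[6,4.6,-2.6,0,0],[6,9.2,-5.2,0,0],[6,13.8,-7.8,0,0],[6,18.4,-10.3,0,-0.1],[6,22.8,-12.8,1,-0.1]]'|grep -E "eef"
python3 -m handwheel '[[6,0,0,4,0],[6,0,0,9,0],[6,0,0,12,0],[6,0,0,12,0]]'|grep -E "eef"
python3 bars.py; python3 - <<'E'
from h import *
go(.6485,-.1655,-.0222,.24)
E
```

```text
eef_pos: [0.6484, -0.1644, 0.1302]
eef_pos: [0.6441, -0.1648, 0.0077]
55 centre [0.5387, -0.1425] size 55.3 30.6 dir 1.812 mark None -1
75 centre [0.6794, -0.0309] size 71.5 30.4 dir 0.045 mark None -1
44.2
tcp [ 0.646  -0.1654  0.01  ] shift cm [0.25 0.07 3.22] tool x dir 0.236 wrist 1.08
yaw -0.004
```

```bash
python3 -m handwheel '[[6,0.2,0,1.5,0],[6,0.2,0,2.8,0],[6,0.2,0,3.2,0],[6,0.2,0,3.2,0]]'|grep -E "eef|cont"
python3 -m handwheel '[[2,0,0,0,0],[2,0,0,0,0],[2,0,0,0,0],[2,0,0,0,0],[2,0,0,0,0]]'|grep -E "eef|cont|width|grip"
python3 -m handwheel '[[2,0,0,-1,0],[2,0,0,-4,0],[2,0,0,-8,0],[2,0,0,-10,0],[2,0,0,-10,0]]'|grep -E "eef|cont|width|grip"
python3 - <<'E'
from h import *
go(.5329,-.3102,None,.133)
E
```

```text
eef_pos: [0.6499, -0.1656, -0.0198]
contact_force: [-0.1, 1.0, 0.2]
eef_pos: [0.6502, -0.1656, -0.0194]
contact_force: [-0.6, -0.2, 2.4]
width: 0.323
grip_force: 25.0
eef_pos: [0.6511, -0.1659, 0.082]
contact_force: [-0.5, 0.1, -1.2]
width: 0.326
grip_force: 25.0
tcp [ 0.6511 -0.1659  0.082 ] shift cm [-14.87  11.27  -0.02] tool x dir 0.236 wrist 1.08
yaw 0.103
```

```bash
python3 -m handwheel '[[2,-4.9,3.7,0,0.1],[2,-9.8,7.4,0,0.1],[2,-14.9,11.25,1,0.1],[2,-14.9,11.25,4,0.1],[2,-14.9,11.25,6.5,0.1]]'|grep -E "eef"
python3 -m handwheel '[[2,0,0,1,0],[2,0,0,1,0],[2,0,0,1,0]]'|grep -E "eef|grip"
python3 - <<'E'
from h import *
go(.5329,-.3102,-.0144,.133)
E
```

```text
eef_pos: [0.5295, -0.3101, 0.013]
eef_pos: [0.5321, -0.3098, 0.0059]
grip_force: 25.0
tcp [ 0.5321 -0.3098  0.0059] shift cm [0.08 0.05 2.03] tool x dir 0.136 wrist 0.9
yaw 0.003
```

```bash
python3 -m handwheel '[[2,0,0,1,0],[2,0,0,1.7,0],[2,0,0,1.9,0],[2,0,0,1.9,0]]'|grep -E "eef|cont"
python3 -m handwheel '[[2,0,0,0.12,0],[2,0,0,0.12,0]]'|grep -E "eef|cont"
```

```text
eef_pos: [0.5314, -0.3098, -0.0138]
contact_force: [-0.1, -0.9, -0.6]
eef_pos: [0.5317, -0.3099, -0.0144]
contact_force: [-0.9, 0.3, 2.9]
```

```bash
python3 -m handwheel '[[3.8,0,0,-0.05,0],[3.8,0,0,-0.05,0],[3.8,0,0,-0.05,0]]'|grep -E "width|cont"
python3 -m handwheel '[[3.8,0,0,-2,0],[3.8,0,0,-7,0],[3.8,0,0,-13,0],[3.8,0,0,-19,0],[3.8,0,0,-21,0]]'|grep -E "eef|cont"
python3 - <<'E'
from h import *
go(.52,.02,None)
E
```

```text
contact_force: [-0.1, -0.0, -1.0]
width: 0.416
eef_pos: [0.5333, -0.3109, 0.2018]
contact_force: [-0.1, -0.1, -1.0]
tcp [ 0.5333 -0.3109  0.2018] shift cm [  3.16 -32.96  -0.13] tool x dir 0.136 wrist 0.9
```

```bash
python3 -m handwheel '[[6,0.6,-6.2,0,0],[6,1.2,-12.4,0,0],[6,1.8,-18.6,0,0],[6,2.4,-24.8,0,0],[6,3.1,-30.5,0,0]]'|grep -E "eef"
python3 -m handwheel '[[6,0,-2.5,0,0],[6,0,-2.5,0,0],[6,0,-2.5,0,0]]'|grep -E "eef"
python3 - <<'E'
from bars import *
C=cam("wrist");im=manip.camera("wrist");bars(C,im);print(find(C,im,25,["38","75"]))
np.savez("w6.npz",w=im,r=C[1],t=C[2]);cv2.imwrite("pics/w6.png",cv2.resize(im,(800,600))[:,:,::-1])
E
```

```text
eef_pos: [0.5207, -0.0014, 0.1973]
eef_pos: [0.5177, 0.0207, 0.1964]
38 centre [0.6075, 0.1246] size 39.2 32.3 dir 2.77 mark [0.6015 0.1279] 0.89
75 centre [0.6705, -0.0093] size 70.8 32.4 dir 2.701 mark [ 0.6521 -0.0017] 0.88
{'38': (array([0.6015, 0.1279]), 0.89), '75': (array([ 0.6521, -0.0017]), 0.87)}
```

```bash
python3 -m handwheel '[[6,5,-4.5,0,0.17],[6,10.2,-9.1,2,0.35],[6,10.2,-9.1,7,0.51],[6,10.2,-9.1,13,0.51],[6,10.2,-9.1,18,0.51]]'|grep -E "eef"
python3 -m handwheel '[[6,0,0,0,0],[6,0,0,0,0]]'|grep eef
python3 - <<'E'
from h import *
go(.6077,.1248,-.0215,-.379)
E
```

```text
eef_pos: [0.6061, 0.124, 0.0135]
eef_pos: [0.6077, 0.1247, 0.0174]
tcp [0.6077 0.1247 0.0174] shift cm [-0.01 -0.    3.89] tool x dir -0.375 wrist 2.15
yaw 0.004
```

```bash
python3 -m handwheel '[[6,0,0,1.5,0],[6,0,0,3,0],[6,0,0,3.8,0],[6,0,0,3.8,0]]'|grep -E "eef|cont"
python3 -m handwheel '[[2,0,0,0,0],[2,0,0,0,0],[2,0,0,0,0],[2,0,0,0,0],[2,0,0,0,0]]'|grep -E "eef|cont|width|grip"
python3 -m handwheel '[[2,0,0,-1,0],[2,0,0,-4,0],[2,0,0,-8,0],[2,0,0,-11,0],[2,0,0,-11,0]]'|grep -E "eef|cont|width|grip"
python3 - <<'E'
from h import *
go(.5323,-.3829,None,.133)
E
```

```text
eef_pos: [0.6062, 0.1254, -0.0224]
contact_force: [-1.0, -0.0, 4.0]
eef_pos: [0.6063, 0.1253, -0.0223]
contact_force: [1.0, 0.5, 0.9]
width: 0.324
grip_force: 25.2
eef_pos: [0.6081, 0.1257, 0.0906]
contact_force: [-0.8, 0.2, -0.5]
width: 0.325
grip_force: 25.0
tcp [0.6081 0.1257 0.0906] shift cm [11.54 50.11 -0.08] tool x dir -0.374 wrist 2.15
yaw -0.507
```

```bash
python3 -m handwheel '[[2,1.4,6,0,-0.1],[2,2.8,12,0,-0.2],[2,4.2,18,0,-0.3],[2,5.6,24,0,-0.4],[2,7,30,0,-0.5]]'|grep -E "eef"
python3 -m handwheel '[[2,0,0,0,0]]'|grep -E "grip"
python3 - <<'E'
from h import *
go(.5323,-.3829,-.0168,.133)
E
```

```text
eef_pos: [0.5605, -0.1812, 0.0867]
grip_force: 25.0
tcp [ 0.5602 -0.183   0.0867] shift cm [-5.19 19.5  10.35] tool x dir 0.122 wrist 1.13
yaw -0.011
```

```bash
python3 -m handwheel '[[2,-1.5,5.5,0,0],[2,-3,11,0,0],[2,-4.5,16.5,2,0],[2,-5.2,19.5,5,0],[2,-5.2,19.5,7.5,0]]'|grep -E "eef"
python3 -m handwheel '[[2,0,0,0,0],[2,0,0,0,0]]'|grep -E "grip"
python3 - <<'E'
from h import *
go(.5323,-.3829,-.0168,.133)
E
```

```text
eef_pos: [0.534, -0.3803, 0.0107]
grip_force: 25.0
tcp [ 0.5352 -0.3785  0.013 ] shift cm [-0.34  0.4   2.98] tool x dir 0.126 wrist 0.83
yaw -0.007
```

```bash
python3 -m handwheel '[[2,-0.3,0.2,1,0],[2,-0.3,0.2,2,0],[2,-0.3,0.2,2.8,0],[2,-0.3,0.2,2.8,0]]'|grep -E "eef|cont"
python3 -m handwheel '[[2,0,0,0.15,0],[2,0,0,0.15,0]]'|grep -E "eef|cont"
```

```text
eef_pos: [0.5314, -0.3814, -0.0162]
contact_force: [0.1, 0.9, 0.5]
eef_pos: [0.532, -0.3819, -0.0167]
contact_force: [-0.9, 0.9, -0.3]
```

```bash
python3 -m handwheel '[[3.8,0,0,0,0],[3.8,0,0,0,0],[3.8,0,0,0,0]]'|grep -E "width|cont"
python3 -m handwheel '[[3.8,0,0,-2,0],[3.8,0,0,-7,0],[3.8,0,0,-13,0],[3.8,0,0,-19,0],[3.8,0,0,-21,0]]'|grep -E "eef|cont"
python3 - <<'E'
from h import *
go(.667,-.0098,None,-.49)
E
```

```text
contact_force: [0.1, 0.4, 0.0]
width: 0.415
eef_pos: [0.5337, -0.3831, 0.1993]
contact_force: [-0.1, -0.6, -0.4]
tcp [ 0.5337 -0.3831  0.1993] shift cm [ 17.91 -35.36  -0.08] tool x dir 0.126 wrist 0.82
yaw 0.616
```

```bash
python3 -m handwheel '[[6,2.6,-5.5,0,0],[6,5.2,-11,0,0],[6,7.8,-16.5,0,0],[6,10.4,-22,0,0],[6,13,-27.5,0,0]]'|grep -E "eef"
python3 -m handwheel '[[6,0,-3,0,0],[6,0,-3,0,0],[6,0,-3,0,0]]'|grep -E "eef"
python3 bars.py;python3 - <<'E'
from h import *
go(.667,-.0098,-.0218,-.49)
E
```

```text
eef_pos: [0.6263, -0.0908, 0.1933]
eef_pos: [0.6224, -0.0636, 0.1932]
55 centre [0.7694, -0.0843] size 63.7 35.0 dir -2.004 mark [ 0.7599 -0.1027] 0.41
56.8
tcp [ 0.6224 -0.064   0.1932] shift cm [ 5.1  -4.83 21.5 ] tool x dir 0.125 wrist 1.34
yaw 0.615
```

```bash
python3 - <<'E'
from marks import *
C=cam("wrist");im=manip.camera("wrist");print(find(C,im,25,["75"]));print(proj(C,EX["75"]))
cv2.imwrite("pics/w7.png",cv2.resize(im,(800,600))[:,:,::-1])
E
```

```text
{'75': (array([ 0.6515, -0.0013]), 0.9)}
[216.9210973  146.60433516]
```

View pics/w7.png

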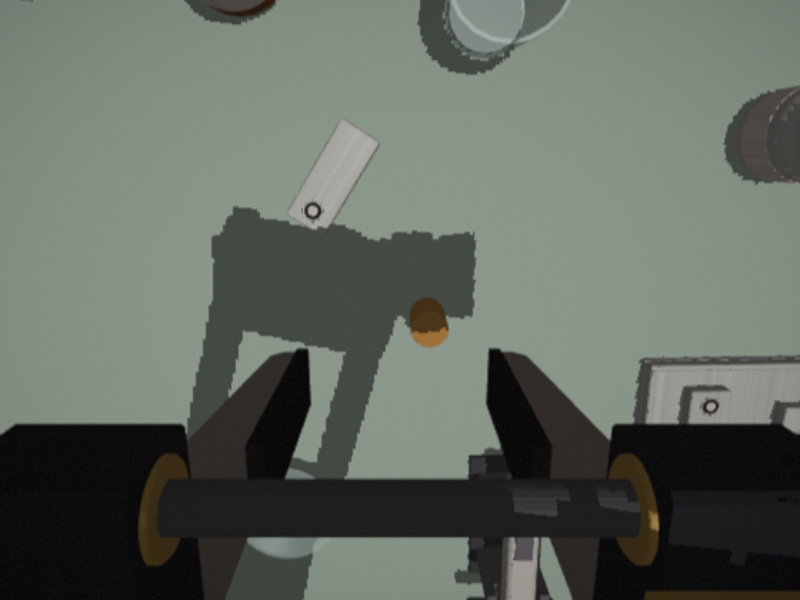

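bar75 hasn't moved: its mark is at (312,211) and its far end at (361,131). bar55 is visible in the tray with its mark up.

```bash
python3 - <<'E'
from h import *
C=cam("wrist");m=back(C,312*.7,211*.7,.012);e=back(C,361*.7,131*.7,.012);d=(m-e)[:2];a=np.arctan2(d[1],d[0]);print(m,e,np.linalg.norm(d),a)
c=np.array([.652,-.0012])-.0185*d/np.linalg.norm(d);print(c);go(*c,-.0218,a-np.pi)
E
```

```text
[ 0.65098697 -0.00131737  0.012     ] [ 0.70752645 -0.02912932  0.012     ] 0.06300965988335405 2.684443464544374
[ 0.66860032 -0.00936575]
tcp [ 0.6225 -0.0642  0.1932] shift cm [ 5.26 -4.87 21.5 ] tool x dir 0.125 wrist 1.34
yaw 0.582
```

```bash
python3 -m handwheel '[[6,3,-2.5,0,0.18],[6,5.2,-4.9,2,0.36],[6,5.2,-4.9,6,0.54],[6,5.2,-4.9,12,0.59],[6,5.2,-4.9,17,0.59]]'|grep -E "eef"
python3 -m handwheel '[[6,0,0,0,0],[6,0,0,0,0]]'|grep eef
python3 - <<'E'
from h import *
go(.6686,-.0094,-.0218,-.465)
E
```

```text
eef_pos: [0.6677, -0.0092, 0.0212]
eef_pos: [0.6694, -0.0086, 0.0249]
tcp [ 0.6694 -0.0086  0.0249] shift cm [-0.04  0.11  4.67] tool x dir -0.465 wrist 2.02
yaw -0.0
```

```bash
python3 -m handwheel '[[6,0,0.1,2,0],[6,0,0.1,3.8,0],[6,0,0.1,4.6,0],[6,0,0.1,4.6,0]]'|grep -E "eef|cont"
python3 -m handwheel '[[2,0,0,0,0],[2,0,0,0,0],[2,0,0,0,0],[2,0,0,0,0],[2,0,0,0,0]]'|grep -E "eef|cont|width|grip"
python3 -m handwheel '[[2,0,0,-1,0],[2,0,0,-4,0],[2,0,0,-8,0],[2,0,0,-11,0],[2,0,0,-11,0]]'|grep -E "eef|cont|width|grip"
python3 - <<'E'
from h import *
a=.13;c,s=np.cos(a),np.sin(a);t=np.array([.443,-.3945])
go(*t,None,.133)
E
```

```text
eef_pos: [0.667, -0.0087, -0.0224]
contact_force: [-5.1, -0.8, 9.8]
eef_pos: [0.6682, -0.0088, -0.0224]
contact_force: [0.2, -1.6, 5.7]
width: 0.322
grip_force: 25.7
eef_pos: [0.6695, -0.0087, 0.09]
contact_force: [0.4, 0.3, -2.8]
width: 0.322
grip_force: 25.0
tcp [ 0.6695 -0.0087  0.09  ] shift cm [-2.98 44.64 -0.11] tool x dir -0.464 wrist 2.02
yaw -0.597
```

```bash
python3 -m handwheel '[[2,-0.6,6,0,-0.12],[2,-1.2,12,0,-0.24],[2,-1.8,18,0,-0.36],[2,-2.4,24,0,-0.48],[2,-3,30,0,-0.59]]'|grep -E "eef"
python3 -m handwheel '[[2,0,0,0,0]]'|grep -E "grip"
python3 - <<'E'
from h import *
go(.4356,-.3955,-.0168,.133)
E
```

```text
eef_pos: [0.5045, -0.2645, 0.0859]
grip_force: 25.0
tcp [ 0.5034 -0.2659  0.0859] shift cm [-8.29 12.04 10.28] tool x dir 0.123 wrist 0.96
yaw -0.01
```

```bash
python3 -m handwheel '[[2,-3.5,5,0,-0.01],[2,-7,10,0,-0.01],[2,-8.3,12,3,-0.01],[2,-8.3,12,7,-0.01],[2,-8.3,12,7.5,-0.01]]'|grep -E "eef"
python3 -m handwheel '[[2,0,0,0,0],[2,0,0,0,0]]'|grep -E "grip"
python3 - <<'E'
from h import *
go(.4356,-.3955,-.0168,.133)
E
```

```text
eef_pos: [0.4375, -0.3905, 0.009]
grip_force: 25.0
tcp [ 0.4404 -0.3931  0.0135] shift cm [-0.51  0.17  3.03] tool x dir 0.137 wrist 0.7
yaw 0.004
```

```bash
python3 -m handwheel '[[2,-0.3,0.1,1,0],[2,-0.3,0.1,2,0],[2,-0.3,0.1,2.9,0],[2,-0.3,0.1,2.9,0]]'|grep -E "eef|cont"
python3 -m handwheel '[[2,0,0,0.1,0],[2,0,0,0.1,0]]'|grep -E "eef|cont"
```

```text
eef_pos: [0.4362, -0.3943, -0.0173]
contact_force: [0.5, -0.4, -1.7]
eef_pos: [0.4363, -0.3943, -0.0174]
contact_force: [-2.6, 2.2, 9.5]
```

```bash
python3 -m handwheel '[[3.8,0,0,-0.1,0],[3.8,0,0,-0.1,0],[3.8,0,0,-0.1,0]]'|grep -E "width|cont"
python3 -m handwheel '[[3.8,0,0,-2,0],[3.8,0,0,-7,0],[3.8,0,0,-13,0],[3.8,-3,-2,-19,0],[3.8,-6,-4,-22,0]]'|grep -E "eef|cont"
python3 -m handwheel '[[3.8,0,0,0,0],[3.8,0,0,0,0]]'|grep -E "eef|cont"
cat > tray.py <<'E'
from marks import *
a=.13;c,s=np.cos(a),np.sin(a);t=np.array([.483,-.353])
for n,(x,y) in {"95":(-.0045,.036),"55":(.0705,.036),"75":(-.0705,-.036),"38":(.038,-.036)}.items(): EX["t"+n]=(*(t+[c*x-s*y,s*x+c*y]),.017)
for cn in("wrist","top"):
    C=cam(cn);im=manip.camera(cn);o=find(C,im,20 if cn=="wrist" else 8,["t95","t55","t75","t38"])
    for n in o: d=o[n][0]-t; print(cn,n,"local",round(c*d[0]+s*d[1],4),round(-s*d[0]+c*d[1],4),o[n][1])
E
python3 tray.py; python3 - <<'E'
from h import *
go(.4765,.3405,None,.2556)
E
```

```text
contact_force: [0.1, -0.0, -0.5]
width: 0.417
eef_pos: [0.3717, -0.3633, 0.2071]
contact_force: [-0.2, 0.1, -0.0]
eef_pos: [0.3718, -0.3631, 0.2038]
contact_force: [-0.2, -0.8, -0.5]
wrist t95 local -0.004 0.0346 0.93
wrist t75 local -0.0698 -0.0356 0.91
top t95 local -0.0038 0.0358 0.82
top t55 local 0.0679 0.0375 0.81
top t75 local -0.0677 -0.0341 0.69
top t38 local 0.0407 -0.0337 0.82
tcp [ 0.3717 -0.3628  0.2024] shift cm [ 1.991e+01 -6.826e+01  5.000e-02] tool x dir 0.136 wrist 0.66
yaw -0.12
```

```bash
python3 -m handwheel '[[0,1.7,-5.9,0,0],[0,3.4,-11.8,0,0],[0,5.1,-17.7,0,0],[0,6.8,-23.6,0,0],[0,8.5,-29.5,0,0]]'|grep -E "eef"
python3 -m handwheel '[[0,1.7,-5.9,0,0],[0,3.4,-11.8,0,0],[0,5.1,-17.7,0,0],[0,6.8,-23.6,0,0],[0,8.5,-29.5,0,0]]'|grep -E "eef"
python3 -m handwheel '[[0,1.5,-5,0,-0.12],[0,2.9,-9.3,0,-0.12],[0,2.9,-9.3,0,-0.12],[0,2.9,-9.3,0,-0.12]]'|grep -E "eef|width"
python3 - <<'E'
from h import *
go(.4765,.3405,.0147,.2556)
E
python3 tray.py
```

```text
eef_pos: [0.4159, -0.0571, 0.2023]
eef_pos: [0.46, 0.2472, 0.2019]
eef_pos: [0.4756, 0.3403, 0.2017]
width: 0.002
tcp [0.4756 0.3403 0.2017] shift cm [ 0.14 -0.02 18.7 ] tool x dir 0.256 wrist 1.93
yaw 0.001
top t95 local -0.0037 0.0356 0.83
top t55 local 0.0678 0.0376 0.82
top t75 local -0.0685 -0.0342 0.84
top t38 local 0.0407 -0.0338 0.82
```

```bash
python3 -m handwheel '[[0,0.1,0,5,0],[0,0.1,0,10,0],[0,0.1,0,14,0],[0,0.1,0,15.5,0],[0,0.1,0,16.2,0]]'|grep -E "eef|cont"
python3 -m handwheel '[[0,0,0,0.5,0],[0,0,0,1,0],[0,0,0,1.5,0],[0,0,0,2,0],[0,0,0,2.2,0]]'|grep -E "eef|cont"
python3 -m handwheel '[[0,0,0,0.2,0],[0,0,0,0.4,0],[0,0,0,0.4,0]]'|grep -E "eef|cont"
```

```text
eef_pos: [0.4774, 0.3405, 0.0413]
contact_force: [-1.3, -0.3, 2.0]
eef_pos: [0.4766, 0.3411, 0.019]
contact_force: [-4.1, -0.1, 6.7]
eef_pos: [0.4764, 0.3411, 0.0155]
contact_force: [-6.6, 0.1, 10.6]
```

```bash
python3 -m handwheel '[[0,0,0,0.1,0],[0,0,0,0.2,0],[0,0,0,0.2,0],[0,0,0,0.2,0]]'|grep -E "eef|cont"
python3 -m handwheel '[[0,0,0,-2,0],[0,0,0,-6,0],[0,0,0,-10,0],[0,0,0,-14,0],[0,0,0,-14,0]]'|grep -E "eef|cont"
python3 -m handwheel '[[0,0,0,0,0],[0,0,0,0,0],[0,0,0,0,0],[0,0,0,0,0]]'|grep -E "eef|clock|cont"
python3 - <<'E'
from h import *
import runpy; runpy.run_path("tray.py")
# probe at home: compare with the initial top image
a=np.load("top0.npy").astype(int);b=manip.camera("top").astype(int)
print("diff stand/dish/weight/block/pedal",[np.abs(a-b)[v:v+h,u:u+w].mean().round(1) for u,v,w,h in((328,240,35,55),(265,255,32,32),(305,200,18,18),(213,258,22,22),(133,203,50,62))])
E
```

```text
eef_pos: [0.4765, 0.3411, 0.0148]
contact_force: [-10.5, -4.0, 25.1]
eef_pos: [0.4794, 0.3426, 0.1564]
contact_force: [0.3, -0.1, -0.4]
clock: 68.3
eef_pos: [0.4769, 0.3409, 0.1525]
contact_force: [0.1, 1.0, -0.4]
top t95 local -0.0037 0.0357 0.84
top t55 local 0.0678 0.0376 0.82
top t75 local -0.0685 -0.0342 0.83
top t38 local 0.0408 -0.0338 0.81
diff stand/dish/weight/block/pedal [np.float64(7.6), np.float64(5.4), np.float64(5.5), np.float64(5.1), np.float64(22.4)]
```

The treadle reached its stop again and is back up. The bars are in the tray, the probe is home and the bystanders haven't moved.

```bash
python3 -c "
from workcell import manip
print(manip.finish_job())"
```

```text
the job is handed in; nothing more can be done
None
```

The job is done and handed in at 68 s: treadle pressed to its stop before and after, zero block and all four bars gauged longest to shortest (bar38 at the spot it was knocked to), probe back in both saddles, and all bars laid in the tray unstacked with their marks up.

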